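Draw out the track cart with the hooked rod, load the weights, push it home

TASK

With the hooked rod, catch the eye of the cart that is parked under the blue channel cover and draw the cart all the way out along its track. Lift every steel weight from the mat into the cart, each standing upright on the floor of a bay of its own. Then push the loaded cart back under the cover, fully home against its stop, and lay the hooked rod back flat with its handle on its plywood board; leave the beaker, the yellow stand and the jar alone.

Things in the scene. Friction and masses are not known exactly. Their poses are not given: they have to be found in the camera images.
- hook: the hooked rod, 0.22 kg. Origin: centre of the underside of its wooden handle, a block 110 mm long (x), 34 mm wide (y), 30 mm high, z up. A steel rod 10 mm in diameter leaves the handle along +x, its axis 15 mm above the underside, and at x = 210 mm bends square to +y; the bent end runs from y = 0 to y = 35 mm. Centre of mass in the handle, 5 to 10 mm ahead of its middle. It starts lying on the board
- hook_bend (a point): middle of the bent end of the hooked rod, at (210, 15, 15) mm in the rod's frame; same axes as the rod
- board: fixed plywood board, 340 mm (x) by 130 mm (y), 5 mm thick, where the rod lives. Origin: centre of its underside; z up
- cover: fixed inverted channel of blue steel over the rear part of a straight track. Origin: on the table, middle of its open mouth; x points along the track into the cover, z up. Inside 164 mm wide and 95 mm high, 270 mm long, 5 mm sheet, top at 100 mm, closed at the far end. The track bed, 4 mm high and 130 mm wide, runs out of the mouth to x = -350 mm
- cart (a joint): travel of the aluminium cart along the track, m: 0 = fully home against its stop under the cover, grows as the cart is drawn out of the mouth (along -x of the cover), 0.27 = stop at the outer end. About 2.5 N of friction; it stays where it is left
- cart_floor (a point): centre of the top of the cart's floor, 17 mm above the table; same axes as the cover. The cart is 138 mm square with 5 mm walls that rise 23 mm above the floor; cross walls of the same height make four bays about 61 mm square, centred 33 mm either way from this point in x and y. A flat front plate 138 mm wide, from 12 to 62 mm above the table, has its outer face 69 mm from this point along -x
- eye (a point): centre of the opening of the drawbar eye on the middle of the cart's front plate, 38 mm above the table; same axes as the cover. The eye is an upright loop in the x-z plane of 8 mm bar, so it is threaded sideways, along y; its opening is 36 mm high (20 to 56 mm above the table) and 38 mm long, from the front plate to the outer bar, whose middle is 21 mm from this point along -x. With the cart home it lies 75 mm inside the mouth
- weight1: steel laboratory weight, about 0.5 kg: a disc 50 mm in diameter and 30 mm high with a plain grip stem 22 mm in diameter on top, 62 mm high in all. Origin: centre of the underside, z up. It stands on a 4 mm rubber mat at the start; None if this start has not got it
- weight2: steel laboratory weight, about 0.5 kg: a disc 50 mm in diameter and 30 mm high with a plain grip stem 22 mm in diameter on top, 62 mm high in all. Origin: centre of the underside, z up. It stands on a 4 mm rubber mat at the start; None if this start has not got it
- weight3: steel laboratory weight, about 0.5 kg: a disc 50 mm in diameter and 30 mm high with a plain grip stem 22 mm in diameter on top, 62 mm high in all. Origin: centre of the underside, z up. It stands on a 4 mm rubber mat at the start; None if this start has not got it
- weight4: steel laboratory weight, about 0.5 kg: a disc 50 mm in diameter and 30 mm high with a plain grip stem 22 mm in diameter on top, 62 mm high in all. Origin: centre of the underside, z up. It stands on a 4 mm rubber mat at the start; None if this start has not got it
- beaker: clear plastic beaker, 72 mm wide, 85 mm high, beyond the track; leave alone. Origin: centre of the underside
- stand: yellow post 32 mm in diameter on a blue foot 100 mm wide, 97 mm high, beyond the track; leave alone. Origin: centre of the underside
- jar: jar with a white lid, 60 mm wide, 70 mm high, at the right; leave alone. Origin: centre of the underside
There are look-alikes about, which are no part of the job. Leave any green, pink or turquoise look-alike of the weight1 alone.

How it is judged:
On the way, in this order (a step that is already met when the one before it is completed fails the run):
1. with the hooked rod's bent end in the eye, the cart is drawn all the way out (at least 250 mm) (value of joint cart above 0.25 m and distance between hook_bend and eye below 0.03 m), for 0.1 s.
2. with the cart out, every weight present stands upright on the cart's floor in a bay of its own (x of weight1 in the frame of cart_floor between -0.07 and 0.07 m and y of weight1 in the frame of cart_floor between -0.07 and 0.07 m and z of weight1 in the frame of cart_floor between -0.004 and 0.004 m and angle between each of weight1, weight2, weight3, weight4's own z axis and vertical below 0.12 rad and x of weight2 in the frame of cart_floor between -0.07 and 0.07 m and y of weight2 in the frame of cart_floor between -0.07 and 0.07 m and z of weight2 in the frame of cart_floor between -0.004 and 0.004 m and x of weight3 in the frame of cart_floor between -0.07 and 0.07 m and y of weight3 in the frame of cart_floor between -0.07 and 0.07 m and z of weight3 in the frame of cart_floor between -0.004 and 0.004 m and x of weight4 in the frame of cart_floor between -0.07 and 0.07 m and y of weight4 in the frame of cart_floor between -0.07 and 0.07 m and z of weight4 in the frame of cart_floor between -0.004 and 0.004 m and value of joint cart above 0.15 m), for 0.2 s.
3. the loaded cart is pushed fully home (within 10 mm of its stop) (x of weight1 in the frame of cart_floor between -0.07 and 0.07 m and y of weight1 in the frame of cart_floor between -0.07 and 0.07 m and z of weight1 in the frame of cart_floor between -0.004 and 0.004 m and angle between each of weight1, weight2, weight3, weight4's own z axis and vertical below 0.12 rad and x of weight2 in the frame of cart_floor between -0.07 and 0.07 m and y of weight2 in the frame of cart_floor between -0.07 and 0.07 m and z of weight2 in the frame of cart_floor between -0.004 and 0.004 m and x of weight3 in the frame of cart_floor between -0.07 and 0.07 m and y of weight3 in the frame of cart_floor between -0.07 and 0.07 m and z of weight3 in the frame of cart_floor between -0.004 and 0.004 m and x of weight4 in the frame of cart_floor between -0.07 and 0.07 m and y of weight4 in the frame of cart_floor between -0.07 and 0.07 m and z of weight4 in the frame of cart_floor between -0.004 and 0.004 m and value of joint cart below 0.01 m), for 0.2 s.
At the end, for the whole second after the job is handed in: The cart is within 10 mm of its home stop, every weight present stands upright (within 0.12 rad) on the cart's floor in a bay, the hooked rod lies flat with the middle of its handle over the board and its underside within 5 mm of the board's top, and all is at rest (all of step 3 and x of hook in the frame of board between -0.17 and 0.17 m and y of hook in the frame of board between -0.065 and 0.065 m and z of hook in the frame of board between 0 and 0.01 m and angle between hook's own z axis and vertical below 0.12 rad and linear speed of each of weight1, weight2, weight3, weight4, hook below 0.02 m/s); the robot touches nothing.
It fails at once if the beaker is pushed more than 30 mm or tipped over (distance of beaker from where it was at the start of the episode above 0.03 m or angle between beaker's own z axis and vertical above 0.5 rad).
It fails at once if the stand is pushed more than 30 mm or tipped over (distance of stand from where it was at the start of the episode above 0.03 m or angle between stand's own z axis and vertical above 0.5 rad).
It fails at once if the jar is pushed more than 30 mm or tipped over (distance of jar from where it was at the start of the episode above 0.03 m or angle between jar's own z axis and vertical above 0.5 rad).
Of weight1, weight2, weight3, weight4 only 2 to 4 are there at a start; the rules pass over those that are not, and their reading is None.
At some moment in a run one of hook, weight1, weight2, weight3, weight4 may be knocked a few centimetres aside while the robot is not near it.
Once in a run the grip may slacken for a moment while it holds something.
It also fails if it takes over 210 s, if anything falls off the work surface, if the arm or the gripper's body presses on something with over 40 N, if the wrist force passes 120 N, or if a joint passes its speed limit or range.

ROBOT

A 7-joint arm with a two-finger parallel gripper is mounted at the origin on the work surface. World frame = base frame: x ahead of the robot, y to its left, z up, the work surface at z = 0. Lengths are in m, angles in rad, forces in N, time in s.
With the tool pointing down it reaches from about 0.35 to 0.9 m from the base axis. Payload 8.1 kg.
Tool frame: the origin (TCP) lies at the centre of the arm's flange, where the gripper is bolted on; the fingertips stand 178 mm ahead of it and the grasp point (between the pads) lies 159 mm ahead of it; x points along the fingers, z is the direction in which the jaws open and shut, and the axes are right-handed (so a half turn about x gives the same grasp; the last joint's range is limited). The gripper opens to 92 mm and grips with 3 to 60 N. Pads are 19 mm wide; open, the fingers measure 130 mm over their backs; the gripper's body (75 mm by 190 mm) begins 47 mm behind the grasp point.
Start: joints at [-0.103, 0.434, 0.025, 1.573, -0.012, 1.134, -0.075], TCP at [0.625, -0, 0.405] pointing down, gripper open.
Joint ranges: [-2.62, 2.62], [-0.44, 2.09], [-1.27, 1.32], [0.08, 2.57], [-1.32, 4.46], [0.12, 2], [-2.74, 2.74]. Speed limits (rad/s): [2.22, 2.22, 3.01, 3.01, 3.14, 3.14, 3.14].

INTERFACE

Orientations are given as a rotation vector (axis times angle).
In Python, from cell import arm, get_image, search_frame, pinpoint gives the robot as it stands.
- The arm moves only by the tool arm_command, never from a script. Its argument "motion" is a list of rows, each a list of 7 numbers: the finger opening in mm, from 0 to 91.8, then the shift along the tool's x, y, z in mm, then the turn, a rotation vector about the tool's x, y, z in degrees. In form: [[fingers, x, y, z, ax, ay, az], ...]. A call has 1 to 5 rows; each row shifts and turns the commanded pose from where the row before left it, along the tool's axes as they then stand; what a row does not reach is not made up. A row lasts 1/8 s, in which the tool goes at most 62.5 mm and 10.7 degrees, less where a joint would pass 70% of its speed; a pose out of reach is approached as far as the arm can. A call with a gripper value outside its range is refused whole. The fingers move at their own pace and stop on an object; "newtons" is the grip in N (left out, the last holds). Time passes only in rows, so rows that do not move let the fingers close. It gives the time, the measured TCP pose, the force and the opening at its end, in the units of the state.
- arm.observe(): the state, without advancing time (a new reading comes with each control period).
- get_image(name): name is "scene" or "side" or "wrist"; returns a dict with "frame" (420x560x3 uint8, red, green, blue), "range_z" (420x560 float32, m along the optical axis (not along the pixel's ray), 0 where there is no reading), "K" (3x3 intrinsics, pixels), "origin" and "rotation" of the camera in the world; the wrist camera has in their place "tool_from_camera" (4x4, takes a point from camera to tool coordinates, whose origin is the TCP and whose axes are the tool frame's). Camera axes: x right, y down, z forward; pixel columns grow to the right and rows downward; lengths in m; the calibration is good to about 2 mm. A picture is of the moment at which its call begins: read the wrist's pose just before it.
- arm.sign_off(): hands the job in, once; it reports no verdict.
Trained networks look in the newest picture that a camera, given by its name, has taken for a name from the list of things; names that differ only in an ending like _2 or _b are one class to them, and where a whole thing is asked for, a point or a joint stands for the part that bears it (a point fixed in the world has none). Each returns a list of dicts, best first, with "p" (0 to 1); they miss things now and then, are a little off and sometimes report something else, mostly with a low value. They report only what shows in the picture. A call takes as long as a camera call. They do not tell look-alikes from the thing itself.
- search_frame(camera, target): "point" ([x, y, z] in m, in world coordinates, good to about 4 mm: the middle of the surface that is visible of it).
- pinpoint(camera, target): "point" ([x, y, z] in m, in world coordinates, good to about 4 mm: a listed point, or the origin of a listed thing).
The state is a dict: "clock": time; "joints": joint angles; "dq": joint speeds; "joint_efforts": joint torques, N m; "position": TCP position; "ee_rot": TCP orientation; "force": force on the tool from outside, world axes, zero at the start; "ft_torque": the same for the moment, N m; "width": opening from 0.0 (shut) to 1.0 (fully open).
Only numpy, scipy, OpenCV 4.12 (cv2) and the standard library are available. Lean on these libraries where they do the work, as an engineer would, in place of code of your own. Each camera call takes 0.05 s, during which the arm holds its last target. There are 200 camera calls.

## Working session

There is one attempt and no reset: what is moved stays moved. The work goes in short steps, Python scripts to look and compute and a tool call to move; the robot and the scene stay as the last step left them, time stands still between calls to the robot, and variables do not carry over. Pictures are saved under pics/ and viewed, about 12 in all and at most 16, crops included, and the job is handed in when it is done.

Besides the shell and the picture viewer there is one more tool, called after ">>>" as a command line: name --pt "numbers of a row" for each row, then --argument value for the rest. arm_command: Moves the arm, as the interface text tells. Its arguments: {"type":"object","properties":{"motion":{"type":"array"},"newtons":{"type":"number"}},"required":["motion"]}

```bash
ls; mkdir -p pics; cat > h.py <<'E'
import numpy as np, cv2
from scipy.spatial.transform import Rotation as R
from cell import arm, get_image, search_frame, pinpoint
def save(im,n): cv2.imwrite(f'pics/{n}.png', im['frame'][:,:,::-1])
def cloud(im):
    z=im['range_z']; K=im['K']; v,u=np.indices(z.shape)
    p=np.stack([(u-K[0,2])*z/K[0,0],(v-K[1,2])*z/K[1,1],z],-1)
    if 'origin' in im: return p@np.array(im['rotation']).T+np.array(im['origin'])
    s=arm.observe(); T=np.array(im['tool_from_camera']); p=p@T[:3,:3].T+T[:3,3]
    return p@R.from_rotvec(s['ee_rot']).as_matrix().T+np.array(s['position'])
def rel(pos,Rt=None):
    """shift in tool axes (mm) from current to world TCP pos"""
    s=arm.observe(); return R.from_rotvec(s['ee_rot']).inv().apply(np.array(pos)-s['position'])*1000
E
python3 - <<'E'
from h import *
s=arm.observe(); print(s); print(R.from_rotvec(s['ee_rot']).as_matrix().round(3))
for c in ['scene','side','wrist']:
    im=get_image(c); save(im,c+'0')
    for t in ['hook','hook_bend','board','cover','cart_floor','eye','weight1','beaker','stand','jar']:
        r=pinpoint(c,t); print(c,t,[(np.round(d['point'],3).tolist(),round(d['p'],2)) for d in r][:7])
E
python3 -c "
import cv2,numpy as np
cv2.imwrite('pics/both.png',np.hstack([cv2.imread('pics/scene0.png')]))"
```

```text
pics
{'clock': 0.0, 'joints': array([-0.10262354,  0.43518031,  0.02499802,  1.57410358, -0.01156412,
        1.13401164, -0.07506093]), 'dq': array([ 0.00112704, -0.00166607, -0.0004593 ,  0.00042868,  0.00107191,
       -0.0012788 ,  0.0019516 ]), 'joint_efforts': array([ 3.89017032e-04, -6.67853522e+01,  9.84863900e-01, -3.14464223e+01,
       -6.05165795e-02,  4.27553023e-02,  1.12382318e-04]), 'position': array([ 6.24757835e-01, -3.72428416e-05,  4.03969076e-01]), 'ee_rot': array([-1.32483298e-04,  1.57234432e+00, -1.55715547e-04]), 'force': array([-0.36772194,  0.2010339 ,  0.09673359]), 'ft_torque': array([ 0.01930594, -0.00194016,  0.04899238]), 'width': 1.0008132733388624}
[[-0.002  0.     1.   ]
 [-0.     1.    -0.   ]
 [-1.    -0.    -0.002]]
scene hook [([0.42, -0.244, 0.006], 0.64)]
scene hook_bend []
scene board [([0.418, -0.171, -0.001], 0.86)]
scene cover [([0.618, 0.082, 0.0], 0.57)]
scene cart_floor []
scene eye []
scene weight1 [([0.301, 0.305, -0.002], 0.84), ([0.43, 0.34, 0.006], 0.79), ([0.32, 0.426, -0.002], 0.76), ([0.437, 0.46, 0.001], 0.7), ([0.438, 0.104, 0
[... 471 characters left out ...]
91), ([0.42, -0.166, 0.002], 0.67), ([0.436, 0.105, 0.003], 0.44)]
side weight1 [([0.423, 0.337, 0.003], 0.77), ([0.442, 0.459, -0.004], 0.74), ([0.305, 0.306, -0.004], 0.63), ([0.437, 0.106, 0.003], 0.61), ([0.324, 0.426, -0.0], 0.61)]
side beaker [([0.776, 0.103, -0.0], 0.94)]
side stand [([0.771, -0.078, 0.002], 0.97)]
side jar [([0.519, -0.471, 0.001], 0.94), ([0.408, -0.039, 0.023], 0.35)]
wrist hook []
wrist hook_bend [([0.41, -0.031, 0.022], 0.97)]
wrist board []
wrist cover [([0.618, 0.083, -0.0], 0.87)]
wrist cart_floor []
wrist eye []
wrist weight1 [([0.436, 0.103, 0.002], 0.64)]
wrist beaker [([0.777, 0.102, -0.005], 0.88)]
wrist stand [([0.768, -0.077, -0.001], 0.7)]
wrist jar []
```

View pics/scene0.png

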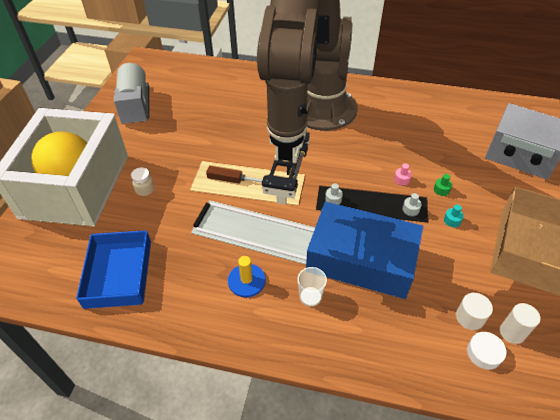

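View pics/side0.png

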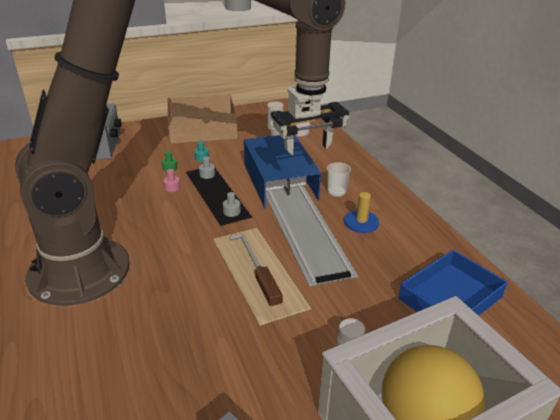

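Two steel weights are on the mat, at scene (333,190) and (412,203). The pink, green and turquoise ones are look-alikes. The rod lies on the board along +y, and the track runs along +y into the cover. Next I'll measure the angles from depth.

```bash
python3 - <<'E'
from h import *
P={c:cloud(get_image(c)) for c in ['scene','side','wrist']}
def rect(q):
    (c,wh,a)=cv2.minAreaRect((q[:,:2]*1000).astype(np.float32)); return np.round(c,1),np.round(wh,1),round(a,1)
for c,p in P.items():
    p=p.reshape(-1,3)
    def sel(x0,x1,y0,y1,z0,z1): return p[(p[:,0]>x0)&(p[:,0]<x1)&(p[:,1]>y0)&(p[:,1]<y1)&(p[:,2]>z0)&(p[:,2]<z1)]
    for n,b in dict(covertop=(.5,.75,.06,.38,.092,.106),handle=(.36,.48,-.33,-.17,.028,.042),rod=(.37,.46,-.18,-.06,.014,.03),bend=(.34,.47,-.06,0,.014,.03),w1=(.40,.48,.07,.14,.05,.08),w2=(.39,.47,.30,.38,.05,.08),eye=(.59,.65,.09,.15,.03,.07)).items():
        q=sel(*b)
        if len(q)>15: print(c,n,len(q),q.mean(0).round(4),*rect(q), 'zmed',np.median(q[:,2]).round(4))
E
```

```text
Traceback (most recent call last):
  File "h.py", line 8, in cloud
    if 'origin' in im: return p@np.array(im['rotation']).T+np.array(im['origin'])
                              ~~~~~~~~~~~~~~~~~~~~~~~~~~~~^~~~~~~~~~~~~~~~~~~~~~~
ValueError: operands could not be broadcast together with shapes (420,560) (3,)
```

View pics/wrist0.png

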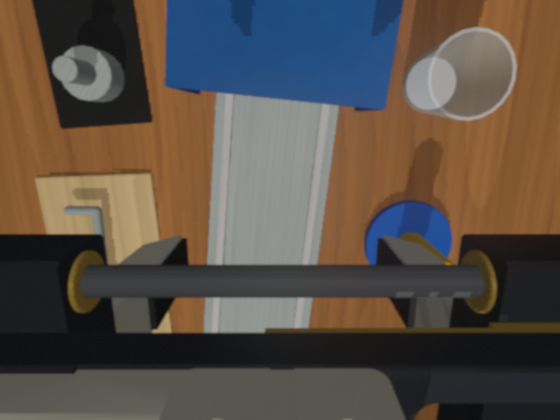

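The wrist view shows the cover mouth at the top (about 280,100), the bend of the rod at (85,212), the weight at (90,72) and the yellow stand at (410,240).

```bash
sed -i "s/np.array(im\['rotation'\]).T/rotm(im['rotation']).T/" h.py; cat >> h.py <<'E'
def rotm(r):
    r=np.array(r); return r if r.shape==(3,3) else (R.from_rotvec(r) if r.size==3 else R.from_quat(r)).as_matrix()
E
cat > m.py <<'E'
from h import *
im0=get_image('scene'); print(im0['rotation'])
P={c:cloud(get_image(c)) for c in ['scene','side','wrist']}
def rect(q):
    (c,wh,a)=cv2.minAreaRect((q[:,:2]*1000).astype(np.float32)); return np.round(c,1),np.round(wh,1),round(a,1)
for c,p in P.items():
    p=p.reshape(-1,3)
    def sel(x0,x1,y0,y1,z0,z1): return p[(p[:,0]>x0)&(p[:,0]<x1)&(p[:,1]>y0)&(p[:,1]<y1)&(p[:,2]>z0)&(p[:,2]<z1)]
    for n,b in dict(covertop=(.5,.75,.06,.38,.092,.106),handle=(.36,.48,-.33,-.17,.028,.042),rod=(.37,.46,-.18,-.06,.014,.03),bend=(.34,.47,-.06,0,.014,.03),w1=(.40,.48,.07,.14,.05,.08),w2=(.39,.47,.30,.38,.05,.08),eye=(.59,.65,.09,.15,.03,.07)).items():
        q=sel(*b)
        if len(q)>15: print(c,n,len(q),q.mean(0).round(4),*rect(q), 'zmed',np.median(q[:,2]).round(4))
E
python3 m.py
```

```text
[-1.6294331  -2.03068821  0.74845732]
scene covertop 5765 [0.6402 0.2177 0.0996] [634.4 215.1] [270.3 180.1] 84.2 zmed 0.0996
scene handle 312 [ 0.4227 -0.2391  0.034 ] [ 421.2 -235.1] [ 41.3 120.7] 1.5 zmed 0.034
scene rod 64 [ 0.4228 -0.1512  0.0229] [ 426.1 -149.8] [59.  20.7] 79.4 zmed 0.0225
scene w1 55 [0.4405 0.107  0.0624] [438.9 106.9] [24.  20.1] 15.7 zmed 0.0639
scene w2 60 [0.4306 0.3369 0.0622] [429.  337.6] [19.9 23.5] 62.5 zmed 0.0643
side covertop 2280 [0.6243 0.1946 0.1008] [633.5 211.8] [280.7 176.5] 84.0 zmed 0.1009
side handle 491 [ 0.4181 -0.2488  0.0349] [ 419.7 -240. ] [124.9  35.2] 88.9 zmed 0.0351
side rod 116 [ 0.4204 -0.12    0.0245] [ 422.4 -120.4] [119.4  13.7] 87.8 zmed 0.0243
side bend 64 [ 0.4104 -0.0404  0.0237] [407.5 -43.8] [27.9 39. ] 85.5 zmed 0.024
side w1 62 [0.4362 0.1    0.0616] [435.9 102.2] [19.9 21.2] 56.9 zmed 0.0631
side w2 48 [0.4248 0.3305 0.0612] [424.5 332.5] [29.  19.3] 75.5 zmed 0.0633
side eye 37 [0.6225 0.1171 0.0513] [623.3 121.2] [22.6  7.7] 77.7 zmed 0.0518
wrist covertop 22592 [0.6259 0.1142 0.0996] [622.7 117.3] [ 78.3 174.4] 84.3 zmed 0.0996
wrist rod 48 [ 0.4257 -0.0766  0.0197] [425.7 -79.5] [38.8  2. ] 89.3 zmed 0.0197
wrist bend 520 [ 0.4143 -0.0392  0.0231] [407.5 -44.1] [30.1 39.5] 88.7 zmed 0.0235
wrist w1 755 [0.4392 0.104  0.063 ] [436.9 104.3] [21.1 22. ] 87.8 zmed 0.065
```

>>> arm_command --pt "91.8 10 -47 -41 0 0 0" --pt "91.8 15 -47 -41 0 0 0" --pt "91.8 15 -47 -41 0 0 0" --pt "91.8 15 -47 -41 0 0 0" --pt "91.8 15 -47 -41 0 0 0" --newtons 40

```text
clock: 2.52
position: [0.4233, -0.231, 0.3363]
ee_rot: [-0.0, 1.57, -0.0]
force: [1.5, -1.3, -0.5]
width: 0.997
```

```bash
cat >> h.py <<'E'
def st():
    s=arm.observe(); print('t',round(s['clock'],2),'pos',np.round(s['position'],4),'axes x,z',R.from_rotvec(s['ee_rot']).as_matrix()[:,[0,2]].T.round(3).tolist(),'F',np.round(s['force'],1),'w',round(s['width']*91.8,1)); return s
def rects(p,boxes):
    p=p.reshape(-1,3)
    for n,b in boxes.items():
        q=p[(p[:,0]>b[0])&(p[:,0]<b[1])&(p[:,1]>b[2])&(p[:,1]<b[3])&(p[:,2]>b[4])&(p[:,2]<b[5])]
        if len(q)>15:
            c,wh,a=cv2.minAreaRect((q[:,:2]*1000).astype(np.float32)); print(n,len(q),q.mean(0).round(4),np.round(c,1),np.round(wh,1),round(a,1))
E
python3 - <<'E'
from h import *
st()
w=get_image('wrist'); p=cloud(w)
rects(p,dict(handle=(.36,.48,-.33,-.17,.028,.042),rod=(.37,.46,-.18,-.06,.014,.03),bend=(.34,.47,-.06,0,.014,.03)))
s=get_image('side'); q=cloud(s); save(w,'w1')
cv2.imwrite('pics/s1.png',cv2.resize(s['frame'][130:260,220:350,::-1],None,fx=5,fy=5)[:600])
q=q.reshape(-1,3); m=(abs(q[:,0]-.622)<.05)&(q[:,1]>.09)&(q[:,1]<.24)&(q[:,2]>.015)&(q[:,2]<.08); print(q[m].round(3)[:60:].tolist())
E
```

```text
t 2.52 pos [ 0.4233 -0.231   0.3363] axes x,z [[0.001, -0.0, -1.0], [1.0, 0.0, 0.001]] F [ 1.5 -1.3 -0.5] w 91.5
handle 4787 [ 0.4101 -0.2446  0.0325] [ 410.2 -242.8] [112.5  34.1] 88.5
rod 1574 [ 0.413  -0.1318  0.0216] [ 412.9 -133.6] [92.6 10. ] 88.6
[[0.655, 0.154, 0.047], [0.66, 0.156, 0.045], [0.662, 0.154, 0.045], [0.668, 0.159, 0.041], [0.669, 0.155, 0.043], [0.622, 0.13, 0.064], [0.623, 0.126, 0.066], [0.627, 0.127, 0.065], [0.641, 0.152, 0.047], [0.647, 0.159, 0.042], [0.651, 0.159, 0.041], [0.655, 0.16, 0.04], [0.657, 0.157, 0.041], [0.659, 0.154, 0.042], [0.663, 0.156, 0.04], [0.666, 0.155, 0.04], [0.672, 0.16, 0.036], [0.625, 0.161, 0.042], [0.627, 0.159, 0.043], [0.633, 0.164, 0.039], [0.621, 0.128, 0.062], [0.623, 0.125, 0.064], [0.624, 0.121, 0.065], [0.644, 0.158, 0.04], [0.646, 0.156, 0.041], [0.649, 0.154, 0.041], [0.655, 0.159, 0.037], [0.659, 0.161, 0.035], [0.658, 0.151, 0.041], [0.664, 0.156, 0.036], [0.67, 0.156, 0.036], [0.62, 0.158, 0.041], [0.624, 0.159, 0.04], [0.629, 0.163, 0.037], [0.632, 0.162, 0.036], [0.634, 0.158, 0.038], [0.622, 0.122, 0.062], [0.623, 0.117, 0.064], [0.627, 0.119, 0.062], [0.647, 0.158, 0.035], [0.649, 0.155, 0.037], [0.655, 0.16, 0.032], [0.658, 0.159, 0.032], [0.661, 0.157, 0.033], [0.662, 0.153, 0.035], [0.667, 0.157, 0.032], [0.67, 0.156, 0.032], [0.616, 0.165, 0.035], [0.617, 0.158, 0.039], [0.624, 0.166, 0.032], [0.623, 0.157, 0.037], [0.63, 0.164, 0.032], [0.631, 0.16, 0.034], [0.634, 0.158, 0.035], [0.62, 0.119, 0.06], [0.624, 0.12, 0.059], [0.624, 0.112, 0.063], [0.648, 0.16, 0.03], [0.65, 0.157, 0.032], [0.655, 0.16, 0.029]]
```

View pics/s1.png

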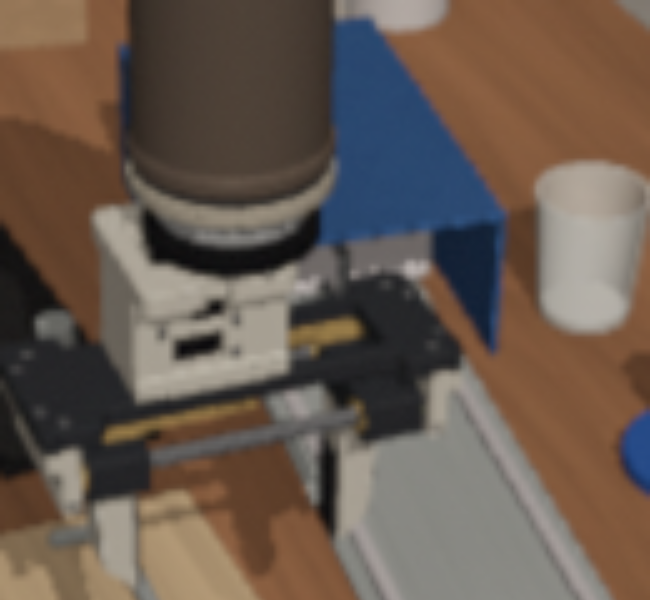

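```bash
python3 - <<'E'
from h import *
st(); get_image('side'); st()
w=get_image('wrist'); st(); p=cloud(w)
rects(p,dict(handle=(.36,.48,-.33,-.17,.028,.042),rod=(.37,.46,-.18,-.06,.014,.03),bend=(.34,.47,-.06,0,.014,.03)))
E
```

```text
t 2.62 pos [ 0.4195 -0.2345  0.3353] axes x,z [[-0.004, -0.001, -1.0], [1.0, -0.009, -0.004]] F [0.3 0.1 0.1] w 91.8
t 2.67 pos [ 0.4222 -0.2322  0.336 ] axes x,z [[-0.002, -0.0, -1.0], [1.0, -0.006, -0.002]] F [ 1.5  0.  -0.7] w 91.8
t 2.73 pos [ 0.424  -0.2305  0.3365] axes x,z [[0.0, -0.0, -1.0], [1.0, -0.003, 0.0]] F [0.9 0.2 0.1] w 91.9
handle 4960 [ 0.4209 -0.2353  0.0346] [ 420.9 -235.2] [114.4  34. ] 89.3
rod 1693 [ 0.4223 -0.1292  0.0241] [ 421.5 -130. ] [99.8 19.1] 89.8
```

>>> arm_command --pt "91.8 45 2 0 0 0 0" --pt "91.8 45 1 0 0 0 0" --pt "91.8 35 0 0 0 0 0" --pt "91.8 22 0 0 0 0 0" --pt "91.8 0 0 0 0 0 0"

```text
clock: 3.35
position: [0.4255, -0.2253, 0.1883]
ee_rot: [-0.001, 1.573, 0.003]
force: [-0.6, 0.3, 0.2]
width: 1.003
```

```bash
python3 -c "
from h import *
st()"
```

```text
t 3.35 pos [ 0.4255 -0.2253  0.1883] axes x,z [[-0.002, 0.002, -1.0], [1.0, 0.002, -0.002]] F [-0.6  0.3  0.2] w 92.1
```

>>> arm_command --pt "20 0 0 0 0 0 0" --pt "20 0 0 0 0 0 0" --pt "20 0 0 0 0 0 0" --pt "20 0 0 0 0 0 0" --pt "20 0 0 0 0 0 0" --newtons 50

```text
clock: 3.98
position: [0.4246, -0.2267, 0.1895]
ee_rot: [0.0, 1.571, -0.0]
force: [0.9, -1.2, -0.1]
width: 0.504
```

>>> arm_command --pt "10 0 0 0 0 0 0" --pt "10 0 0 0 0 0 0" --pt "10 0 0 0 0 0 0" --pt "10 0 0 0 0 0 0"

```text
clock: 4.47
position: [0.424, -0.2266, 0.1893]
ee_rot: [0.001, 1.572, 0.0]
force: [-5.6, -0.5, 5.6]
width: 0.366
```

>>> arm_command --pt "10 -20 0 0 0 0 0" --pt "10 -30 0 0 0 0 0" --pt "10 -30 0 0 0 0 0" --pt "10 -20 0 0 0 0 0" --pt "10 0 0 0 0 0 0"

```text
clock: 5.1
position: [0.4255, -0.2268, 0.2904]
ee_rot: [-0.001, 1.567, -0.001]
force: [0.9, 0.0, -2.1]
width: 0.363
```

```bash
python3 - <<'E'
from h import *
st(); w=get_image('side'); p=cloud(w); save(w,'s2')
w=get_image('wrist'); q=cloud(w); save(w,'w2')
st()
z=.10
for p in (p,q): rects(p,dict(rod=(.36,.48,-.18,-.06,z,z+.06),bend=(.36,.48,-.055,0,z,z+.06)))
for c in ('side','wrist'): print(pinpoint(c,'hook_bend'), pinpoint(c,'hook'))
E
```

```text
t 5.1 pos [ 0.4255 -0.2268  0.2904] axes x,z [[0.004, -0.001, -1.0], [1.0, 0.0, 0.004]] F [ 0.9  0.  -2.1] w 33.3
t 5.2 pos [ 0.4247 -0.2265  0.2888] axes x,z [[0.0, 0.0, -1.0], [1.0, 0.0, 0.0]] F [ 0.5  0.4 -2.8] w 33.6
bend 50 [ 0.4117 -0.037   0.124 ] [412.1 -36. ] [11.5 32.5] 88.7
rod 4145 [ 0.4251 -0.1488  0.1231] [ 423.4 -149.2] [19.2 62. ] 1.8
[] [{'point': [0.4281, -0.2445, 0.1084], 'p': 0.78}]
[] []
```

View pics/s2.png

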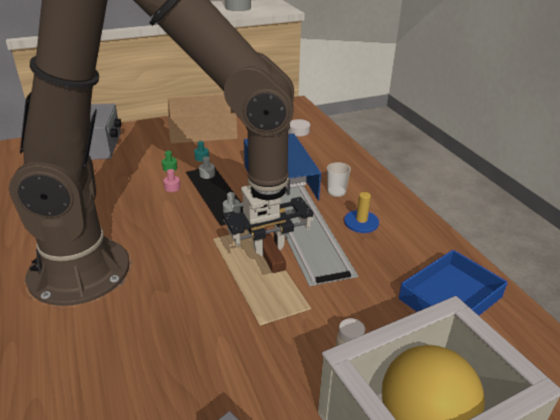

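```bash
cat >> h.py <<'E'
M=np.array([.619,.081]); D=np.array([np.cos(np.radians(84)),np.sin(np.radians(84))]); N=np.array([-D[1],D[0]])
def tk(s,n,z): return np.array([*(M+s*D+n*N),z])
def un(p): p=np.array(p); return np.array([(p[:2]-M)@D,(p[:2]-M)@N,p[2]]).round(4)
BT=np.array([.169,.191,-.016])   # bend mid in the tool frame
def Rg(yaw,tilt): # yaw: hook heading in deg from +y ccw; tilt deg lean to robot
    return R.from_euler('z',yaw,True)*R.from_euler('y',-tilt,True)*R.from_euler('y',90,True)
def go(p,yaw,tilt=0,off=BT):
    s=arm.observe(); R0=R.from_rotvec(s['ee_rot']); R1=Rg(yaw,tilt); t=np.array(p)-R1.apply(off)
    print('TCP',t.round(4),'shift mm',(R0.inv().apply(t-s['position'])*1000).round(1),'turn deg',np.degrees((R0.inv()*R1).as_rotvec()).round(1))
E
python3 - <<'E'
from h import *
st(); s=arm.observe(); b=R.from_rotvec(s['ee_rot']).apply(BT)+s['position']; print('bend',b.round(3),un(b))
go(tk(-.07,-.034,.12),-6,12); go(tk(-.07,-.034,.038),-6,12)
E
```

```text
t 5.4 pos [ 0.4244 -0.2265  0.2885] axes x,z [[-0.001, 0.001, -1.0], [1.0, 0.0, -0.001]] F [-0.4 -0.2 -2.4] w 33.7
bend [ 0.408 -0.035  0.12 ] [-0.1378  0.1975  0.1196]
TCP [ 0.6062 -0.1801  0.2886] shift mm [ -0.4  46.4 181.7] turn deg [  6.  -12.1  -0.7]
TCP [ 0.6062 -0.1801  0.2066] shift mm [ 81.6  46.4 181.9] turn deg [  6.  -12.1  -0.7]
```

>>> arm_command --pt "10 0 10 42 0 0 0" --pt "10 0 12 46 0 0 0" --pt "10 0 12 47 0 0 0" --pt "10 0 12 46 3 -6 0" --pt "10 0 0 0 3 -6 -0.5"

```text
clock: 6.02
position: [0.6091, -0.1783, 0.2883]
ee_rot: [0.073, 1.356, -0.084]
force: [-0.3, -0.1, -2.9]
width: 0.37
```

>>> arm_command --pt "10 0 0 0 0 0 0" --pt "10 0 0 0 0 0 0" --pt "10 0 0 0 0 0 0"

```text
clock: 6.4
position: [0.6054, -0.1811, 0.2893]
ee_rot: [0.074, 1.362, -0.087]
force: [0.5, -0.4, -1.3]
width: 0.367
```

```bash
python3 - <<'E'
from h import *
st(); s=arm.observe(); b=R.from_rotvec(s['ee_rot']).apply(BT)+s['position']; print('bend',b.round(3),un(b))
go(tk(-.07,-.034,.038),-6,12)
w=get_image('side'); p=cloud(w); cv2.imwrite('pics/s3.png',cv2.resize(w['frame'][120:270,200:400,::-1],None,fx=4,fy=4,interpolation=cv2.INTER_CUBIC))
print(pinpoint('side','hook_bend'),pinpoint('side','eye'))
w=get_image('wrist'); print(pinpoint('wrist','hook_bend'),pinpoint('wrist','eye'));save(w,'w3')
E
```

```text
t 6.4 pos [ 0.6054 -0.1811  0.2893] axes x,z [[0.205, -0.02, -0.978], [0.973, -0.103, 0.206]] F [ 0.5 -0.4 -1.3] w 33.7
bend [0.645 0.007 0.121] [-0.0707 -0.0332  0.1211]
TCP [ 0.6062 -0.1801  0.2066] shift mm [ 81.    0.9 -16.4] turn deg [-0.1 -0.1 -0.1]
[{'point': [0.6524, 0.008, 0.1205], 'p': 0.79}] [{'point': [0.6231, 0.1415, 0.0371], 'p': 0.65}]
[] [{'point': [0.7668, -0.0764, -0.0029], 'p': 0.67}]
```

View pics/s3.png

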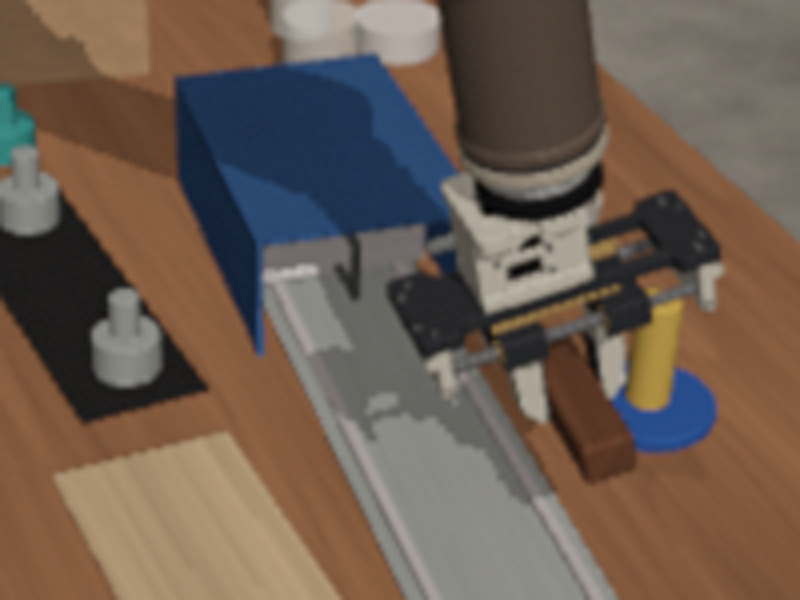

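The side view shows the hook beside the track, the eye at (345,265), and the gripper above and clear of the yellow post at (655,350). Now I'll lower the rod.

>>> arm_command --pt "10 27 0 -5 0 0 0" --pt "10 27 1 -6 0 0 0" --pt "10 27 0 -5 0 0 0" --pt "10 0 0 0 0 0 0" --pt "10 0 0 0 0 0 0"

```text
clock: 7.32
position: [0.6074, -0.1798, 0.2078]
ee_rot: [0.074, 1.359, -0.087]
force: [1.1, -0.7, -2.5]
width: 0.364
```

```bash
python3 - <<'E'
from h import *
st(); s=arm.observe(); b=R.from_rotvec(s['ee_rot']).apply(BT)+s['position']; print('bend',b.round(3),un(b),un([.623,.1415,.04]))
go(tk(.062,-.034,.038),-6,12);go(tk(.062,0,.038),-6,12)
E
```

```text
t 7.33 pos [ 0.6074 -0.1798  0.2078] axes x,z [[0.208, -0.02, -0.978], [0.972, -0.103, 0.209]] F [ 1.1 -0.7 -2.5] w 33.5
bend [0.647 0.008 0.04 ] [-0.0693 -0.0355  0.0396] [0.0606 0.0023 0.04  ]
TCP [ 0.6199 -0.0488  0.2066] shift mm [  1.1 131.6  -1.6] turn deg [-0.1  0.1 -0.1]
TCP [ 0.5861 -0.0453  0.2066] shift mm [ -6.  131.6 -34.8] turn deg [-0.1  0.1 -0.1]
```

Slide in, then thread.

>>> arm_command --pt "10 0 33 0 0 0 0" --pt "10 0 33 0 0 0 0" --pt "10 1 33 0 0 0 0" --pt "10 0 32 0 0 0 0" --pt "10 0 0 0 0 0 0"

```text
clock: 7.95
position: [0.622, -0.0453, 0.2078]
ee_rot: [0.072, 1.357, -0.081]
force: [-0.5, -1.3, -1.6]
width: 0.368
```

```bash
python3 - <<'E'
from h import *
st(); s=arm.observe(); b=R.from_rotvec(s['ee_rot']).apply(BT)+s['position']; print('bend',b.round(3),un(b))
go(tk(.062,.002,.038),-6,12)
w=get_image('side'); cv2.imwrite('pics/s4.png',cv2.resize(w['frame'][150:230,240:350,::-1],None,fx=7,fy=7,interpolation=cv2.INTER_CUBIC))
print(pinpoint('side','hook_bend'),pinpoint('side','eye'))
E
```

```text
t 7.95 pos [ 0.622  -0.0453  0.2078] axes x,z [[0.21, -0.017, -0.978], [0.973, -0.098, 0.21]] F [-0.5 -1.3 -1.6] w 33.8
bend [0.661 0.144 0.04 ] [ 0.0666 -0.0352  0.0401]
TCP [ 0.5841 -0.045   0.2066] shift mm [ -6.8  -3.5 -37.1] turn deg [ 0.2  0.1 -0.3]
[] []
```

View pics/s4.png

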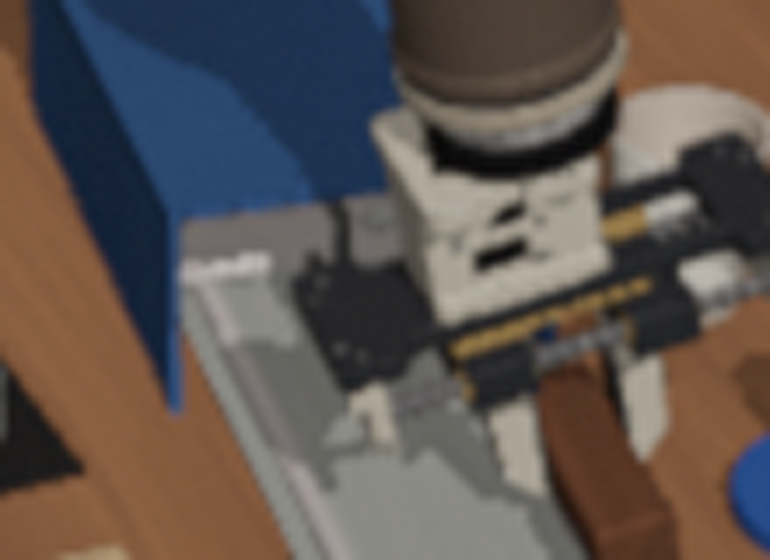

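The bend's tip is visible at (375,215), just to the right of the eye bar at (345,235), with no contact. Next is threading.

>>> arm_command --pt "10 -2 -3 -12 0 0 0" --pt "10 -2 0 -12 0 0 0" --pt "10 -2 0 -12 0 0 0" --pt "10 0 0 0 0 0 0" --pt "10 0 0 0 0 0 0"

```text
clock: 8.72
position: [0.5847, -0.0485, 0.2048]
ee_rot: [0.074, 1.359, -0.087]
force: [0.8, -0.5, -2.3]
width: 0.369
```

```bash
python3 - <<'E'
from h import *
st(); s=arm.observe(); b=R.from_rotvec(s['ee_rot']).apply(BT)+s['position']; print('bend',b.round(3),un(b))
w=get_image('side'); cv2.imwrite('pics/s5.png',cv2.resize(w['frame'][150:230,240:350,::-1],None,fx=7,fy=7,interpolation=cv2.INTER_CUBIC))
print(pinpoint('side','hook_bend'),pinpoint('side','eye'))
E
```

```text
t 8.72 pos [ 0.5847 -0.0485  0.2048] axes x,z [[0.208, -0.02, -0.978], [0.973, -0.103, 0.209]] F [ 0.8 -0.5 -2.3] w 33.9
bend [0.624 0.14  0.037] [0.059  0.0009 0.0366]
[] [{'point': [0.6237, 0.1426, 0.0384], 'p': 0.61}]
```

>>> arm_command --pt "10 0 -15 0 0 0 0" --pt "10 0 -20 0 0 0 0" --pt "10 0 -25 0 0 0 0" --pt "10 0 -25 0 0 0 0" --pt "10 0 -15 0 0 0 0"

```text
clock: 9.5
position: [0.5734, -0.1499, 0.2043]
ee_rot: [0.075, 1.36, -0.088]
force: [0.4, 3.8, -2.6]
width: 0.366
```

```bash
python3 - <<'E'
from h import *
st(); s=arm.observe(); b=R.from_rotvec(s['ee_rot']).apply(BT)+s['position']; print('bend',b.round(3),un(b))
w=get_image('side'); cv2.imwrite('pics/s5.png',cv2.resize(w['frame'][150:270,200:380,::-1],None,fx=4,fy=4,interpolation=cv2.INTER_CUBIC))
print(pinpoint('side','hook_bend'),pinpoint('side','eye'),pinpoint('side','cart_floor'))
E
```

```text
t 9.5 pos [ 0.5734 -0.1499  0.2043] axes x,z [[0.207, -0.02, -0.978], [0.973, -0.105, 0.208]] F [ 0.4  3.8 -2.6] w 33.6
bend [0.613 0.038 0.036] [-0.0431  0.0013  0.036 ]
[] [{'point': [0.6155, 0.0578, 0.0392], 'p': 0.74}] [{'point': [0.627, 0.1395, 0.015], 'p': 0.81}, {'point': [0.6112, -0.1678, 0.0275], 'p': 0.47}]
```

View pics/s5.png

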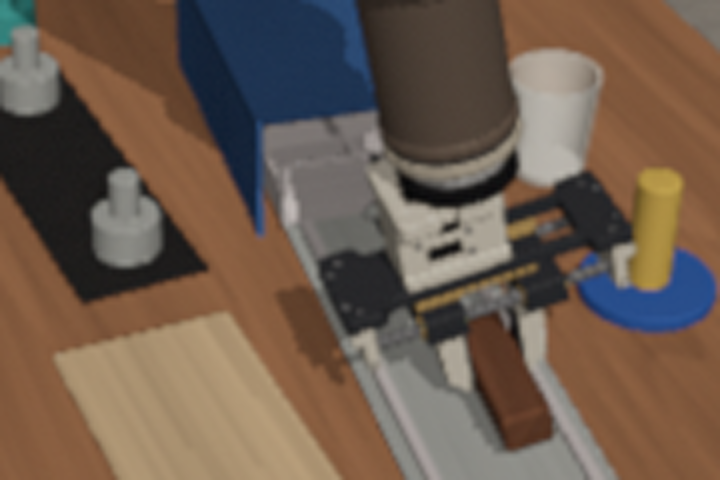

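The hook holds the eye, the cart is coming out and the gripper is past the post. Keep pulling.

>>> arm_command --pt "10 0 -25 0 0 0 0" --pt "10 0 -37 0 0 0 0" --pt "10 0 -37 0 0 0 0" --pt "10 0 -37 0 0 0 0" --pt "10 0 -25 0 0 0 0"

```text
clock: 10.32
position: [0.5571, -0.308, 0.2038]
ee_rot: [0.074, 1.36, -0.086]
force: [1.3, 3.9, -1.6]
width: 0.369
```

>>> arm_command --pt "10 0 -5 0 0 0 0" --pt "10 0 0 0 0 0 0" --pt "10 0 0 0 0 0 0" --pt "10 0 0 0 0 0 0"

```text
clock: 10.82
position: [0.5568, -0.3119, 0.204]
ee_rot: [0.073, 1.36, -0.086]
force: [0.1, -0.5, -2.4]
width: 0.368
```

```bash
python3 - <<'E'
from h import *
st(); s=arm.observe(); b=R.from_rotvec(s['ee_rot']).apply(BT)+s['position']; print('bend',b.round(3),un(b))
w=get_image('side'); cv2.imwrite('pics/s6.png',cv2.resize(w['frame'][150:300,220:400,::-1],None,fx=4,fy=4,interpolation=cv2.INTER_CUBIC))
for c in ('side','scene','wrist'):
  get_image(c)
  for t in ('hook_bend','eye','cart_floor'): print(c,t,[(un(d['point']).tolist(),round(d['p'],2)) for d in pinpoint(c,t)])
E
```

```text
t 10.82 pos [ 0.5568 -0.3119  0.204 ] axes x,z [[0.207, -0.019, -0.978], [0.973, -0.102, 0.208]] F [ 0.1 -0.5 -2.4] w 33.8
bend [ 0.596 -0.124  0.036] [-0.2058  0.0015  0.0358]
side hook_bend []
side eye [([-0.1901, 0.0026, 0.037], 0.62)]
side cart_floor [([-0.106, -0.0004, 0.0149], 0.86), ([-0.1922, 0.0019, 0.036], 0.4)]
scene hook_bend [([-0.2035, -0.0037, 0.041], 0.57)]
scene eye [([-0.1933, -0.0014, 0.0364], 0.78), ([-0.1048, -0.0001, 0.0183], 0.66)]
scene cart_floor [([-0.1055, -0.0006, 0.0179], 0.95)]
wrist hook_bend []
wrist eye []
wrist cart_floor []
```

>>> arm_command --pt "10 0 9 0 0 0 0" --pt "10 3 0 14 0 0 0" --pt "10 3 0 15 0 0 0" --pt "10 3 0 15 0 0 0" --pt "10 0 0 0 0 0 0"

```text
clock: 12.1
position: [0.6039, -0.3086, 0.2044]
ee_rot: [0.073, 1.358, -0.086]
force: [0.0, -0.2, -2.7]
width: 0.369
```

```bash
python3 - <<'E'
from h import *
st(); s=arm.observe(); b=R.from_rotvec(s['ee_rot']).apply(BT)+s['position']; print('bend',b.round(3),un(b))
w=get_image('side'); cv2.imwrite('pics/s7.png',cv2.resize(w['frame'][150:300,220:400,::-1],None,fx=4,fy=4,interpolation=cv2.INTER_CUBIC))
for c in ('side','scene'):
  get_image(c)
  for t in ('hook_bend','eye','cart_floor'): print(c,t,[(un(d['point']).tolist(),round(d['p'],2)) for d in pinpoint(c,t)])
  r=pinpoint(c,'weight1'); print([np.round(d['point'],3).tolist() for d in r])
E
```

```text
t 12.1 pos [ 0.6039 -0.3086  0.2044] axes x,z [[0.208, -0.02, -0.978], [0.972, -0.102, 0.209]] F [ 0.  -0.2 -2.7] w 33.9
bend [ 0.643 -0.12   0.036] [-0.1976 -0.0453  0.0362]
side hook_bend [([-0.2, -0.05, 0.0346], 0.67)]
side eye [([-0.1876, 0.0002, 0.0389], 0.82)]
side cart_floor [([-0.1041, 0.002, 0.013], 0.86), ([-0.4082, -0.0623, 0.0251], 0.36)]
[[0.443, 0.462, 0.001], [0.44, 0.106, 0.001], [0.307, 0.305, -0.002], [0.42, -0.166, 0.003], [0.426, 0.34, 0.006], [0.324, 0.428, 0.0]]
scene hook_bend [([-0.1956, -0.0503, 0.042], 0.58)]
scene eye [([-0.1945, -0.0029, 0.0388], 0.56)]
scene cart_floor [([-0.1053, 0.0012, 0.0189], 0.79)]
[[0.44, 0.104, 0.005], [0.439, 0.457, 0.001], [0.426, 0.342, 0.004], [0.32, 0.424, -0.005], [0.299, 0.306, -0.003]]
```

View pics/s7.png

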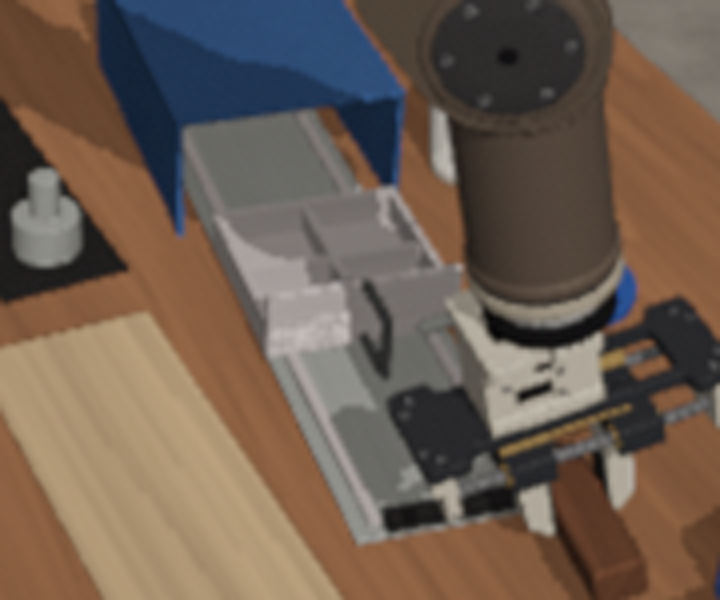

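```bash
python3 - <<'E'
from h import *
z=np.zeros(3)
go([.6039,-.3086,.30],-6,12,z); go([.4245,-.2267,.30],0,0,z)
E
```

```text
TCP [ 0.6039 -0.3086  0.3   ] shift mm [-93.1   0.8  21.9] turn deg [-0.1 -0.  -0.1]
TCP [ 0.4245 -0.2267  0.3   ] shift mm [-131.9   63.3 -161.1] turn deg [-6.  12.   0.5]
```

>>> arm_command --pt "10 -30 0 6 0 0 0" --pt "10 -40 0 9 0 0 0" --pt "10 -24 0 5 0 0 0" --pt "10 0 0 0 0 0 0"

```text
clock: 13.15
position: [0.6026, -0.3094, 0.3026]
ee_rot: [0.072, 1.356, -0.088]
force: [0.8, 0.2, -2.4]
width: 0.364
```

```bash
python3 - <<'E'
from h import *
z=np.zeros(3);st()
go([.4245,-.2267,.30],0,0,z)
E
```

```text
t 13.15 pos [ 0.6026 -0.3094  0.3026] axes x,z [[0.211, -0.021, -0.977], [0.972, -0.103, 0.212]] F [ 0.8  0.2 -2.4] w 33.4
TCP [ 0.4245 -0.2267  0.3   ] shift mm [ -36.7   63.5 -182.2] turn deg [-6.  12.2  0.6]
```

>>> arm_command --pt "10 -9 15 -45 0 0 0" --pt "10 -9 16 -46 0 0 0" --pt "10 -9 16 -46 0 0 0" --pt "10 -9 16 -45 -3 6 0.3" --pt "10 0 0 0 -3 6.2 0.3"

```text
clock: 13.78
position: [0.4198, -0.2254, 0.2965]
ee_rot: [0.003, 1.583, 0.004]
force: [1.9, 0.1, -2.6]
width: 0.366
```

>>> arm_command --pt "10 35 0 0 0 0 0" --pt "10 35 0 0 0 0 0" --pt "10 20 0 0 0 0 0" --pt "10 0 0 0 0 0 0" --pt "10 0 0 0 0 0 0"

```text
clock: 14.4
position: [0.4238, -0.2267, 0.208]
ee_rot: [0.002, 1.575, 0.001]
force: [0.1, -0.3, -1.9]
width: 0.368
```

```bash
python3 - <<'E'
from h import *
z=np.zeros(3);st()
go([.4245,-.2267,.191],0,0,z)
E
```

```text
t 14.4 pos [ 0.4238 -0.2267  0.208 ] axes x,z [[-0.004, 0.002, -1.0], [1.0, -0.0, -0.004]] F [ 0.1 -0.3 -1.9] w 33.8
TCP [ 0.4245 -0.2267  0.191 ] shift mm [17.  -0.   0.7] turn deg [-0.  -0.2 -0.1]
```

>>> arm_command --pt "10 12 0 0 0 0 0" --pt "10 6 0 0 0 0 0" --pt "10 0 0 0 0 0 0" --pt "10 0 0 0 0 0 0"

```text
clock: 14.9
position: [0.4237, -0.2267, 0.1899]
ee_rot: [0.002, 1.574, 0.001]
force: [-0.5, -0.1, -2.5]
width: 0.366
```

>>> arm_command --pt "60 0 0 0 0 0 0" --pt "60 0 0 0 0 0 0" --pt "60 0 0 0 0 0 0" --pt "60 0 0 0 0 0 0"

```text
clock: 15.4
position: [0.4238, -0.2267, 0.19]
ee_rot: [0.002, 1.574, 0.001]
force: [-1.0, -0.4, -0.3]
width: 0.65
```

>>> arm_command --pt "60 -30 0 0 0 0 0" --pt "60 -50 0 0 0 0 0" --pt "60 -40 0 0 0 0 0" --pt "60 0 50 0 0 0 0" --pt "60 0 50 0 0 0 0"

```text
clock: 16.02
position: [0.4242, -0.1261, 0.3108]
ee_rot: [0.003, 1.572, -0.001]
force: [0.8, 0.6, -0.2]
width: 0.652
```

```bash
python3 - <<'E'
from h import *
z=np.zeros(3);st()
s=get_image('side'); p=cloud(s); save(s,'s8')
rects(p,dict(handle=(.36,.48,-.33,-.17,.028,.045),rod=(.37,.46,-.18,-.06,.014,.03),bend=(.34,.47,-.06,0,.014,.03)))
print([np.round(d['point'],3).tolist() for t in ('hook','hook_bend','weight1') for d in pinpoint('side',t) ])
E
```

```text
t 16.02 pos [ 0.4242 -0.1261  0.3108] axes x,z [[-0.002, 0.002, -1.0], [1.0, -0.002, -0.002]] F [ 0.8  0.6 -0.2] w 59.8
handle 493 [ 0.4209 -0.2486  0.0349] [ 422.2 -240.5] [121.6  34.5] 87.7
rod 110 [ 0.4252 -0.1196  0.0248] [ 426.  -117.7] [112.2  11. ] 88.8
bend 66 [ 0.4158 -0.0398  0.0235] [417.3 -37.9] [23.5 45.6] 55.2
[[0.426, -0.245, 0.007], [0.414, -0.037, 0.02], [0.422, -0.165, -0.002], [0.425, 0.342, 0.004], [0.435, 0.104, 0.003], [0.302, 0.302, -0.0], [0.441, 0.458, 0.0], [0.323, 0.429, 0.001]]
```

View pics/s8.png

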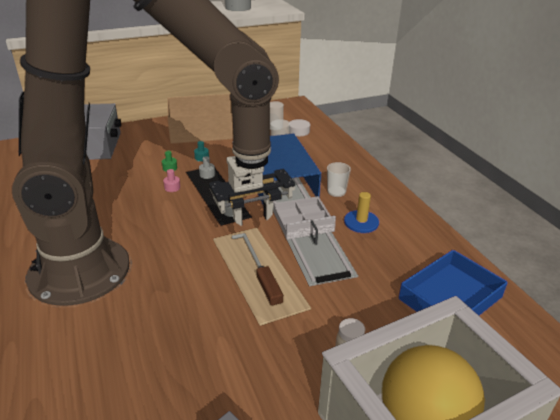

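The rod lies on the board, the cart is out and the bays are empty. Next is the near weight.

>>> arm_command --pt "60 0 42 3 0 0 0" --pt "60 0 42 3 0 0 0" --pt "60 0 42 3 0 0 0" --pt "60 0 44 4 0 0 0" --pt "60 0 0 0 0 0 0"

```text
clock: 16.85
position: [0.438, 0.045, 0.3104]
ee_rot: [-0.0, 1.574, 0.005]
force: [0.3, -0.5, -0.8]
width: 0.655
```

>>> arm_command --pt "60 0 0 0 0 0 0" --pt "60 0 0 0 0 0 0"

```text
clock: 17.1
position: [0.4374, 0.0415, 0.3103]
ee_rot: [0.003, 1.575, -0.001]
force: [0.0, -0.0, -1.1]
width: 0.655
```

```bash
python3 - <<'E'
from h import *
z=np.zeros(3);st()
p=cloud(get_image('wrist'))
rects(p,dict(w1=(.40,.48,.07,.14,.055,.08)))
go([.4375,.104,.216],0,0,z)
E
```

```text
t 17.1 pos [0.4374 0.0415 0.3103] axes x,z [[-0.004, 0.001, -1.0], [1.0, -0.003, -0.004]] F [ 0.  -0.  -1.1] w 60.1
w1 953 [0.4362 0.1048 0.0656] [436.2 104.7] [21.1 21.6] 45.9
TCP [0.4375 0.104  0.216 ] shift mm [94.4 62.2  0.3] turn deg [-0.2 -0.2 -0.1]
```

>>> arm_command --pt "60 0 32 -1 0 0 0" --pt "60 0 31 0 0 0 0" --pt "60 40 0 0 0 0 0" --pt "60 35 0 0 0 0 0" --pt "60 19 0 0 0 0 0"

```text
clock: 17.77
position: [0.4357, 0.1052, 0.215]
ee_rot: [0.002, 1.576, -0.001]
force: [-0.2, 0.8, 0.7]
width: 0.65
```

>>> arm_command --pt "5 0 0 0 0 0 0" --pt "5 0 0 0 0 0 0" --pt "5 0 0 0 0 0 0" --pt "5 0 0 0 0 0 0" --pt "5 0 0 0 0 0 0" --newtons 45

```text
clock: 18.4
position: [0.4368, 0.1064, 0.2172]
ee_rot: [0.002, 1.572, 0.002]
force: [1.7, -0.5, 2.7]
width: 0.226
```

>>> arm_command --pt "5 0 0 0 0 0 0" --pt "5 0 0 0 0 0 0"

```text
clock: 18.65
position: [0.4368, 0.1064, 0.2171]
ee_rot: [0.002, 1.572, 0.002]
force: [3.1, -1.4, 7.1]
width: 0.231
```

>>> arm_command --pt "5 -20 0 0 0 0 0" --pt "5 -35 0 0 0 0 0" --pt "5 -30 0 0 0 0 0" --pt "5 0 0 0 0 0 0" --pt "5 0 0 0 0 0 0"

```text
clock: 19.27
position: [0.4355, 0.1058, 0.3003]
ee_rot: [0.001, 1.577, 0.001]
force: [-0.7, -0.3, -5.0]
width: 0.226
```

```bash
python3 - <<'E'
from h import *
z=np.zeros(3);st()
go(tk(-.1395,-.033,.30),-6,0,z)
go(tk(-.1395,-.033,.231),-6,0,z)
E
```

```text
t 19.27 pos [0.4355 0.1058 0.3003] axes x,z [[-0.006, 0.001, -1.0], [1.0, -0.0, -0.006]] F [-0.7 -0.3 -5. ] w 20.7
TCP [ 0.6372 -0.0612  0.3   ] shift mm [  -1.1 -167.   201.8] turn deg [ 6.  -0.3 -0. ]
TCP [ 0.6372 -0.0612  0.231 ] shift mm [  67.9 -167.   202.2] turn deg [ 6.  -0.3 -0. ]
```

>>> arm_command --pt "5 -5 -35 33 0 0 0" --pt "5 0 -35 42 0 0 0" --pt "5 0 -35 42 0 0 0" --pt "5 0 -35 42 0 0 0" --pt "5 0 -27 43 6 0 0"

```text
clock: 19.9
position: [0.6386, -0.0631, 0.3027]
ee_rot: [0.086, 1.577, -0.084]
force: [1.0, 0.8, -4.0]
width: 0.229
```

>>> arm_command --pt "5 0 0 0 0 0 0" --pt "5 0 0 0 0 0 0" --pt "5 0 0 0 0 0 0"

```text
clock: 20.27
position: [0.6373, -0.0598, 0.3044]
ee_rot: [0.083, 1.575, -0.079]
force: [0.4, 1.0, -4.4]
width: 0.223
```

```bash
python3 - <<'E'
from h import *
z=np.zeros(3);st(); print(un(arm.observe()['position']))
s=get_image('side'); cv2.imwrite('pics/s9.png',cv2.resize(s['frame'][150:270,220:400,::-1],None,fx=4,fy=4,interpolation=cv2.INTER_CUBIC))
print([un(d['point']).tolist() for t in ('eye','cart_floor','weight1') for d in pinpoint('side',t)][:6])
go(tk(-.1395,-.033,.231),-6,0,z)
E
```

```text
t 20.27 pos [ 0.6373 -0.0598  0.3044] axes x,z [[-0.006, 0.002, -1.0], [0.995, -0.103, -0.006]] F [ 0.4  1.  -4.4] w 20.5
[-0.1382 -0.0329  0.3044]
[[-0.192, 0.0024, 0.0387], [-0.2656, 0.1687, 0.0], [-0.1068, -0.0013, 0.0158], [-0.1436, -0.0318, 0.0882], [0.1893, 0.3386, 0.0017], [0.3137, 0.3304, 0.0007]]
TCP [ 0.6372 -0.0612  0.231 ] shift mm [74.6 -0.9 -0.3] turn deg [ 0.  -0.2 -0.1]
```

View pics/s9.png

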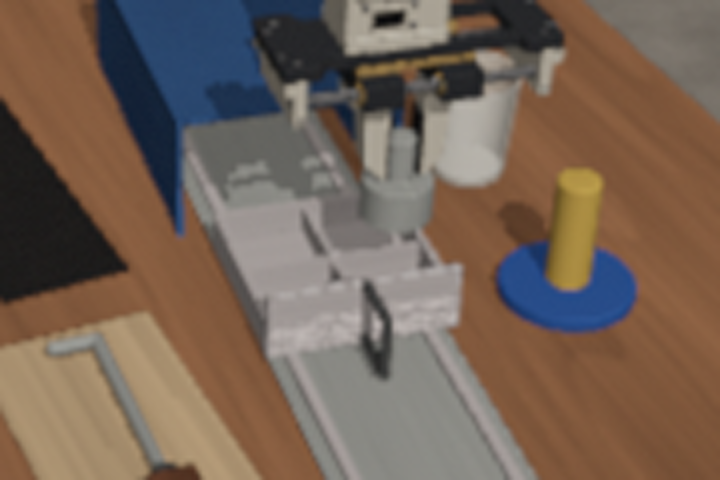

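The weight hangs upright above the far front bay. Lower it.

>>> arm_command --pt "5 30 0 0 0 0 0" --pt "5 28 0 0 0 0 0" --pt "5 12 0 0 0 0 0" --pt "5 3 0 0 0 0 0" --pt "5 0 0 0 0 0 0"

```text
clock: 21.1
position: [0.6384, -0.0608, 0.2333]
ee_rot: [0.084, 1.572, -0.081]
force: [1.5, -0.6, -4.5]
width: 0.226
```

```bash
python3 - <<'E'
from h import *
st(); print(un(arm.observe()['position']))
E
```

```text
t 21.1 pos [ 0.6384 -0.0608  0.2333] axes x,z [[-0.002, 0.002, -1.0], [0.994, -0.105, -0.003]] F [ 1.5 -0.6 -4.5] w 20.8
[-0.139  -0.0341  0.2333]
```

>>> arm_command --pt "5 2 0 0 0 0 0" --pt "5 1 0 0 0 0 0" --pt "5 0 0 0 0 0 0" --pt "42 0 0 0 0 0 0" --pt "42 0 0 0 0 0 0"

```text
clock: 21.72
position: [0.6381, -0.0608, 0.2298]
ee_rot: [0.084, 1.572, -0.081]
force: [0.1, 0.3, 0.5]
width: 0.395
```

>>> arm_command --pt "42 0 0 0 0 0 0" --pt "42 -30 0 0 0 0 0" --pt "42 -40 0 0 0 0 0" --pt "42 -10 0 -40 0 0 0" --pt "42 0 0 -40 0 0 0"

```text
clock: 22.35
position: [0.5582, -0.0525, 0.3109]
ee_rot: [0.084, 1.57, -0.081]
force: [-0.1, -1.1, -0.4]
width: 0.459
```

```bash
python3 - <<'E'
from h import *
z=np.zeros(3);st()
for c in ('side','scene'):
  s=get_image(c); p=cloud(s)
  print([un(d['point']).tolist() for d in pinpoint(c,'weight1')],[np.round(d['point'],3).tolist() for d in pinpoint(c,'weight1')])
  a=p.reshape(-1,3); a=a[(a[:,2]>.065)&(a[:,2]<.09)]; u=np.c_[(a[:,:2]-M)@D,(a[:,:2]-M)@N,a[:,2]]; u=u[(u[:,0]>-.18)&(u[:,0]<-.1)&(abs(u[:,1])<.08)]; print(u.mean(0) if len(u) else 0,len(u), u[:,2].max() if len(u) else 0)
go([.4255,.28,.311],0,0,z)
E
```

```text
t 22.35 pos [ 0.5582 -0.0525  0.3109] axes x,z [[-0.001, 0.002, -1.0], [0.994, -0.105, -0.001]] F [-0.1 -1.1 -0.4] w 42.1
[[0.2385, 0.2185, 0.0018], [0.1872, 0.3341, -0.0013], [-0.1429, -0.0346, 0.0168], [0.3133, 0.3299, 0.0047], [0.3592, 0.2148, 0.0015]] [[0.427, 0.341, 0.002], [0.306, 0.302, -0.001], [0.638, -0.065, 0.017], [0.324, 0.427, 0.005], [0.443, 0.461, 0.002]]
[-0.14923403 -0.02859932  0.07370244] 73 0.08253455039089652
[[-0.1439, -0.0358, 0.0177], [0.1905, 0.3404, -0.0017], [0.3102, 0.3351, -0.0005], [0.2368, 0.2185, 0.0028], [-0.3413, 0.1606, 0.0079], [0.358, 0.2186, -0.0022]] [[0.64, -0.066, 0.018], [0.3, 0.306, -0.002], [0.318, 0.424, -0.0], [0.426, 0.339, 0.003], [0.424, -0.242, 0.008], [0.439, 0.46, -0.002]]
[-0.14068866 -0.03070498  0.07486476] 69 0.08347305347230582
TCP [0.4255 0.28   0.311 ] shift mm [-1.000e-01  3.168e+02 -1.682e+02] turn deg [-6.  -0.1 -0.1]
```

The first weight stands on the bay floor (z ≈ 17 mm). Go to the second.

>>> arm_command --pt "42 0 40 -42 0 0 0" --pt "42 0 40 -42 0 0 0" --pt "42 0 40 -42 -6 0 0" --pt "42 0 56 -5 0 0 0" --pt "42 0 56 -5 0 0 0"

```text
clock: 23.28
position: [0.4365, 0.1939, 0.311]
ee_rot: [0.003, 1.573, 0.001]
force: [1.2, -0.3, -0.3]
width: 0.456
```

>>> arm_command --pt "50 0 60 0 0 0 0" --pt "50 0 0 0 0 0 0" --pt "50 0 0 0 0 0 0" --pt "50 0 0 0 0 0 0"

```text
clock: 23.78
position: [0.4366, 0.2506, 0.3106]
ee_rot: [0.003, 1.575, -0.001]
force: [-0.2, -0.5, -0.4]
width: 0.549
```

```bash
python3 - <<'E'
from h import *
z=np.zeros(3);st()
w=get_image('wrist');p=cloud(w);save(w,'w4')
rects(p,dict(w2=(.38,.47,.29,.38,.055,.08)))
go([.426,.339,.217],0,0,z)
E
```

```text
t 23.77 pos [0.4366 0.2506 0.3106] axes x,z [[-0.004, 0.001, -1.0], [1.0, -0.003, -0.004]] F [-0.2 -0.5 -0.4] w 50.4
w2 1046 [0.4256 0.3353 0.0655] [425.5 335.4] [21.3 21.5] 12.5
TCP [0.426 0.339 0.217] shift mm [ 93.8  88.3 -10.5] turn deg [-0.2 -0.2 -0.1]
```

View pics/w4.png

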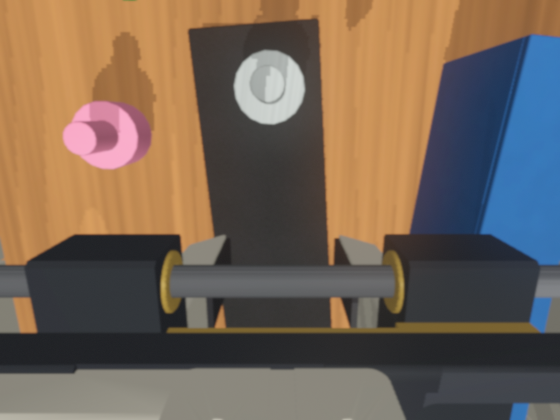

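Steel weight at (270,85) on the mat, with the pink look-alike off to the left at (105,135). Grasp the steel one.

>>> arm_command --pt "50 0 43 -6 0 0 0" --pt "50 0 43 -5 0 0 0" --pt "50 40 0 0 0 0 0" --pt "50 35 0 0 0 0 0" --pt "50 18 0 0 0 0 0"

```text
clock: 24.45
position: [0.4249, 0.3367, 0.2163]
ee_rot: [0.002, 1.576, -0.002]
force: [1.0, -0.3, 0.7]
width: 0.542
```

>>> arm_command --pt "5 0 0 0 0 0 0" --pt "5 0 0 0 0 0 0" --pt "5 0 0 0 0 0 0" --pt "5 0 0 0 0 0 0" --pt "5 0 0 0 0 0 0"

```text
clock: 25.08
position: [0.4258, 0.3384, 0.2191]
ee_rot: [0.004, 1.572, 0.002]
force: [4.1, -1.0, 7.4]
width: 0.228
```

>>> arm_command --pt "5 0 0 0 0 0 0" --pt "5 -20 0 0 0 0 0" --pt "5 -40 0 0 0 0 0" --pt "5 -40 0 0 0 0 0" --pt "5 0 0 0 0 0 0"

```text
clock: 25.7
position: [0.4251, 0.3385, 0.3202]
ee_rot: [0.004, 1.572, 0.004]
force: [0.4, 0.1, -5.2]
width: 0.226
```

```bash
python3 - <<'E'
from h import *
z=np.zeros(3);st()
go(tk(-.1395,.033,.32),-6,0,z)
E
```

```text
t 25.7 pos [0.4251 0.3385 0.3202] axes x,z [[-0.001, 0.005, -1.0], [1.0, -0.0, -0.001]] F [ 0.4  0.1 -5.2] w 20.8
TCP [ 0.5716 -0.0543  0.32  ] shift mm [  -1.8 -392.8  146.5] turn deg [ 6.  -0.1 -0.3]
```

>>> arm_command --pt "5 0 -40 0 0 0 0" --pt "5 0 -55 0 0 0 0" --pt "5 0 -55 0 0 0 0" --pt "5 0 -55 0 0 0 0" --pt "5 0 -55 10 0 0 0"

```text
clock: 26.32
position: [0.4333, 0.0762, 0.3158]
ee_rot: [0.0, 1.578, 0.001]
force: [0.9, -0.3, -4.5]
width: 0.221
```

>>> arm_command --pt "5 0 -35 20 0 0 0" --pt "5 0 -40 30 0 0 0" --pt "5 0 -35 40 0 0 0" --pt "5 0 -20 46 6 0 0" --pt "5 0 0 0 0 0 0"

```text
clock: 26.95
position: [0.5727, -0.0541, 0.3145]
ee_rot: [0.086, 1.574, -0.085]
force: [-0.6, 0.6, -5.3]
width: 0.227
```

```bash
python3 - <<'E'
from h import *
z=np.zeros(3); get_image('side'); get_image('scene'); st(); print(un(arm.observe()['position']))
print([un(d['point']).tolist() for c in ('side','scene') for t in ('cart_floor','weight1') for d in pinpoint(c,t)])
go(tk(-.1395,.033,.236),-6,0,z)
E
```

```text
t 27.05 pos [ 0.57   -0.0518  0.3145] axes x,z [[-0.008, 0.002, -1.0], [0.994, -0.104, -0.008]] F [-0.8  0.7 -5.6] w 21.2
[-0.1372  0.0349  0.3145]
[[-0.1034, -0.0023, 0.0183], [0.19, 0.3332, 0.0005], [0.3559, 0.215, 0.0007], [-0.1377, 0.0336, 0.0989], [-0.1404, -0.0319, 0.0163], [0.3132, 0.3303, -0.0014], [-0.1043, -0.0016, 0.0178], [-0.2692, 0.1744, 0.0023], [-0.1434, -0.0383, 0.0138], [0.1904, 0.3371, 0.0006], [0.3582, 0.2193, 0.0009], [0.3082, 0.3343, -0.0033], [-0.1356, 0.0333, 0.1007]]
TCP [ 0.5716 -0.0543  0.236 ] shift mm [80.2 -2.9  2.4] turn deg [ 0.1 -0.3 -0.1]
```

>>> arm_command --pt "5 30 -1 0 0 0 0" --pt "5 30 -1 1 0 0 0" --pt "5 15 0 0 0 0 0" --pt "5 4 0 0 0 0 0" --pt "5 0 0 0 0 0 0"

```text
clock: 27.88
position: [0.5717, -0.0539, 0.2383]
ee_rot: [0.084, 1.572, -0.081]
force: [-0.1, -0.1, -5.6]
width: 0.227
```

>>> arm_command --pt "5 2 0 0 0 0 0" --pt "5 0 0 0 0 0 0"

```text
clock: 28.12
position: [0.5716, -0.054, 0.2363]
ee_rot: [0.084, 1.572, -0.081]
force: [1.1, 0.3, -5.7]
width: 0.225
```

```bash
python3 - <<'E'
from h import *
st(); print(un(arm.observe()['position']))
E
```

```text
t 28.12 pos [ 0.5716 -0.054   0.2363] axes x,z [[-0.003, 0.002, -1.0], [0.994, -0.105, -0.003]] F [ 1.1  0.3 -5.7] w 20.6
[-0.1392  0.033   0.2363]
```

>>> arm_command --pt "5 2 0 0 0 0 0" --pt "5 2 0 0 0 0 0" --pt "5 0.5 0 0 0 0 0" --pt "5 0 0 0 0 0 0" --pt "42 0 0 0 0 0 0"

```text
clock: 28.75
position: [0.5718, -0.0541, 0.2317]
ee_rot: [0.084, 1.572, -0.081]
force: [0.1, 0.4, -0.7]
width: 0.29
```

>>> arm_command --pt "42 0 0 0 0 0 0" --pt "42 0 0 0 0 0 0" --pt "42 -40 0 0 0 0 0" --pt "42 -40 0 0 0 0 0" --pt "42 0 0 -30 0 0 0"

```text
clock: 29.38
position: [0.5441, -0.0511, 0.3144]
ee_rot: [0.084, 1.565, -0.081]
force: [0.3, -0.4, -0.3]
width: 0.455
```

>>> arm_command --pt "60 0 -10 -50 0 0 0" --pt "60 0 -40 -30 0 0 0" --pt "60 0 -20 0 0 0 0" --pt "60 0 0 0 0 0 0"

```text
clock: 29.88
position: [0.4547, -0.1136, 0.3118]
ee_rot: [0.086, 1.572, -0.084]
force: [-0.4, 0.1, -0.4]
width: 0.655
```

```bash
python3 - <<'E'
from h import *
st()
for c in ('side','scene'):
  s=get_image(c); p=cloud(s)
  if c=='side': cv2.imwrite('pics/s10.png',cv2.resize(s['frame'][150:300,210:390,::-1],None,fx=4,fy=4,interpolation=cv2.INTER_CUBIC))
  print(c,[un(d['point']).tolist() for t in ('cart_floor','eye','weight1') for d in pinpoint(c,t)])
  print([np.round(d['point'],3).tolist() for t in ('hook','hook_bend') for d in pinpoint(c,t)])
rects(cloud(get_image('side')),dict(handle=(.36,.48,-.33,-.17,.028,.045),rod=(.37,.46,-.18,-.06,.014,.03),bend=(.34,.47,-.06,0,.014,.03)))
go([.424,-.2267,.3],0,0,np.zeros(3))
E
```

```text
t 29.88 pos [ 0.4547 -0.1136  0.3118] axes x,z [[-0.003, 0.001, -1.0], [0.994, -0.108, -0.003]] F [-0.4  0.1 -0.4] w 60.1
side [[-0.1065, -0.0006, 0.0169], [-0.1926, 0.0013, 0.0385], [-0.2631, 0.1697, 0.0026], [-0.1078, -0.0029, 0.0179], [0.3128, 0.3294, -0.0004], [-0.1356, 0.0342, 0.0186], [-0.1412, -0.0348, 0.018], [0.3586, 0.2117, -0.0007]]
[[0.421, -0.242, 0.009], [0.416, -0.035, 0.018]]
scene [[-0.1042, 0.0007, 0.0187], [-0.1905, -0.0013, 0.0377], [-0.1432, -0.0376, 0.0157], [0.1888, 0.3381, -0.003], [-0.1388, 0.0307, 0.0164], [0.3607, 0.2199, 0.0016], [0.3118, 0.3357, -0.0025]]
[[0.421, -0.242, 0.005], [0.569, -0.055, 0.018], [0.414, -0.03, 0.025], [0.772, -0.074, -0.0]]
handle 491 [ 0.4208 -0.2481  0.035 ] [ 422.4 -238.6] [128.8  34.8] 88.6
rod 114 [ 0.4252 -0.12    0.0247] [ 426.  -120.1] [117.2  11.1] 88.6
bend 65 [ 0.4157 -0.0394  0.0234] [417.7 -38.5] [24.4 45.5] 52.8
TCP [ 0.424  -0.2267  0.3   ] shift mm [  11.4 -117.2  -18.8] turn deg [-6.  -0.2 -0.1]
```

View pics/s10.png

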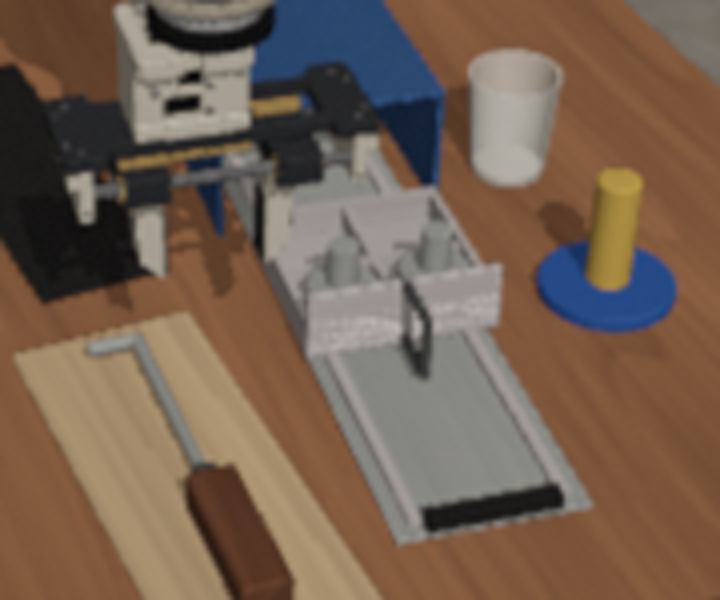

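Both weights stand upright in their own bays and the mat is empty. Fetch the rod again.

>>> arm_command --pt "60 0 -40 -7 -5 0 0" --pt "60 0 -40 -6 0 0 0" --pt "60 10 -37 -3 0 0 0" --pt "60 0 0 0 0 0 0" --pt "60 0 0 0 0 0 0"

```text
clock: 31.15
position: [0.4335, -0.2277, 0.3013]
ee_rot: [0.016, 1.575, -0.012]
force: [0.7, 0.8, 1.2]
width: 0.652
```

```bash
python3 - <<'E'
from h import *
st(); p=cloud(get_image('wrist')); rects(p,dict(handle=(.36,.48,-.33,-.17,.028,.042),rod=(.37,.46,-.18,-.1,.014,.03)))
go([.4225,-.2267,.188],-1,0,np.zeros(3))
E
```

```text
t 31.15 pos [ 0.4335 -0.2277  0.3013] axes x,z [[-0.004, 0.002, -1.0], [1.0, -0.018, -0.004]] F [0.7 0.8 1.2] w 59.9
handle 5134 [ 0.4222 -0.2266  0.0342] [ 422.  -226.3] [94.1 34.1] 88.4
rod 1759 [ 0.4247 -0.139   0.0236] [ 423.7 -140. ] [19.  79.9] 0.2
TCP [ 0.4225 -0.2267  0.188 ] shift mm [ 1.135e+02  1.000e-01 -1.080e+01] turn deg [ 0.  -0.2 -0.1]
```

>>> arm_command --pt "60 30 0 -11 0 0 0" --pt "60 40 0 0 0 0 0" --pt "60 30 0 0 0 0 0" --pt "60 12 0 0 0 0 0" --pt "60 0 0 0 0 0 0"

```text
clock: 31.82
position: [0.4222, -0.2271, 0.1893]
ee_rot: [0.015, 1.575, -0.011]
force: [0.2, -0.2, 0.6]
width: 0.654
```

>>> arm_command --pt "10 0 0 0 0 0 0" --pt "10 0 0 0 0 0 0" --pt "10 0 0 0 0 0 0" --pt "10 0 0 0 0 0 0" --pt "10 0 0 0 0 0 0" --newtons 50

```text
clock: 32.45
position: [0.4225, -0.2278, 0.1901]
ee_rot: [0.015, 1.573, -0.013]
force: [-0.7, 0.8, 7.3]
width: 0.367
```

>>> arm_command --pt "10 0 0 0 0 0 0" --pt "10 -30 0 0 0 0 0" --pt "10 -40 0 0 0 0 0" --pt "10 -40 0 0 0 0 0" --pt "10 0 0 0 0 0 0"

```text
clock: 33.08
position: [0.4231, -0.2283, 0.3019]
ee_rot: [0.014, 1.57, -0.014]
force: [0.9, -0.1, -2.0]
width: 0.365
```

```bash
python3 - <<'E'
from h import *
s=st(); b=R.from_rotvec(s['ee_rot']).apply(BT)+s['position']; print('bend',b.round(3),un(b))
w=get_image('side'); p=cloud(w)
print([np.round(d['point'],3).tolist() for t in ('hook','hook_bend') for d in pinpoint('side',t)])
rects(p,dict(bend=(.37,.47,-.06,0,.1,.16)))
go(tk(-.31,.035,.14),-6,0);go(tk(-.22,.035,.035),-6,0)
E
```

```text
t 33.08 pos [ 0.4231 -0.2283  0.3019] axes x,z [[0.001, -0.0, -1.0], [1.0, -0.018, 0.001]] F [ 0.9 -0.1 -2. ] w 33.5
bend [ 0.411 -0.037  0.133] [-0.1392  0.1948  0.1329]
[[0.426, -0.244, 0.124], [0.414, -0.036, 0.129]]
bend 50 [ 0.4094 -0.0377  0.1346] [408.9 -36.6] [12.9 31.6] 77.4
TCP [ 0.5477 -0.4153  0.309 ] shift mm [ -11.6 -185.3  129.2] turn deg [ 5.  -0.3 -0.1]
TCP [ 0.5571 -0.3258  0.204 ] shift mm [ 93.5 -95.9 137.5] turn deg [ 5.  -0.3 -0.1]
```

```bash
python3 - <<'E'
from h import *
go(tk(-.205,.035,.12),-6,0)
E
```

```text
TCP [ 0.5587 -0.3108  0.289 ] shift mm [  8.6 -80.7 138.4] turn deg [ 5.  -0.3 -0.1]
```

>>> arm_command --pt "10 0 -15 33 0 0 0" --pt "10 0 -17 35 0 0 0" --pt "10 3 -17 35 0 0 0" --pt "10 3 -17 35 2.5 0 0" --pt "10 2 -14 0 2.5 0 0"

```text
clock: 33.85
position: [0.5601, -0.3099, 0.2881]
ee_rot: [0.085, 1.575, -0.08]
force: [-0.4, 0.9, -2.6]
width: 0.364
```

>>> arm_command --pt "10 0 0 0 0 0 0" --pt "10 0 0 0 0 0 0"

```text
clock: 34.1
position: [0.5573, -0.3098, 0.2901]
ee_rot: [0.084, 1.575, -0.08]
force: [-0.1, 0.5, -2.6]
width: 0.364
```

```bash
python3 - <<'E'
from h import *
s=st(); b=R.from_rotvec(s['ee_rot']).apply(BT)+s['position']; print('bend',b.round(3),un(b))
go(tk(-.205,.035,.038),-6,0); go(tk(-.185,.035,.038),-6,0)
w=get_image('side'); print([un(d['point']).tolist() for t in ('hook_bend','eye','weight1') for d in pinpoint('side',t)])
E
```

```text
t 34.1 pos [ 0.5573 -0.3098  0.2901] axes x,z [[-0.005, 0.003, -1.0], [0.995, -0.104, -0.006]] F [-0.1  0.5 -2.6] w 33.4
bend [ 0.56  -0.118  0.122] [-0.2037  0.0374  0.1216]
TCP [ 0.5587 -0.3108  0.207 ] shift mm [83.  -1.1  1.9] turn deg [ 0.  -0.3 -0.1]
TCP [ 0.5608 -0.291   0.207 ] shift mm [83.1 18.9  1.9] turn deg [ 0.  -0.3 -0.1]
[[-0.2058, 0.0323, 0.1199], [-0.1374, -0.1676, 0.0013], [0.1895, 0.3362, 0.0013], [0.3114, 0.3313, -0.001], [-0.1369, 0.0373, 0.0179], [0.3589, 0.216, 0.0019]]
```

>>> arm_command --pt "10 25 -3 1 0 0 0" --pt "10 30 0 1 0 0 0" --pt "10 25 0 0 0 0 0" --pt "10 2 0 0 0 0 0" --pt "10 0 0 0 0 0 0"

```text
clock: 34.92
position: [0.56, -0.3134, 0.2097]
ee_rot: [0.083, 1.572, -0.081]
force: [0.2, 0.3, -1.8]
width: 0.364
```

```bash
python3 - <<'E'
from h import *
s=st(); b=R.from_rotvec(s['ee_rot']).apply(BT)+s['position']; print('bend',b.round(3),un(b))
w=get_image('side'); cv2.imwrite('pics/s11.png',cv2.resize(w['frame'][150:300,210:390,::-1],None,fx=4,fy=4,interpolation=cv2.INTER_CUBIC))
E
```

```text
t 34.92 pos [ 0.56   -0.3134  0.2097] axes x,z [[-0.003, 0.002, -1.0], [0.995, -0.105, -0.003]] F [ 0.2  0.3 -1.8] w 33.4
bend [ 0.564 -0.122  0.041] [-0.2072  0.0339  0.0409]
```

View pics/s11.png

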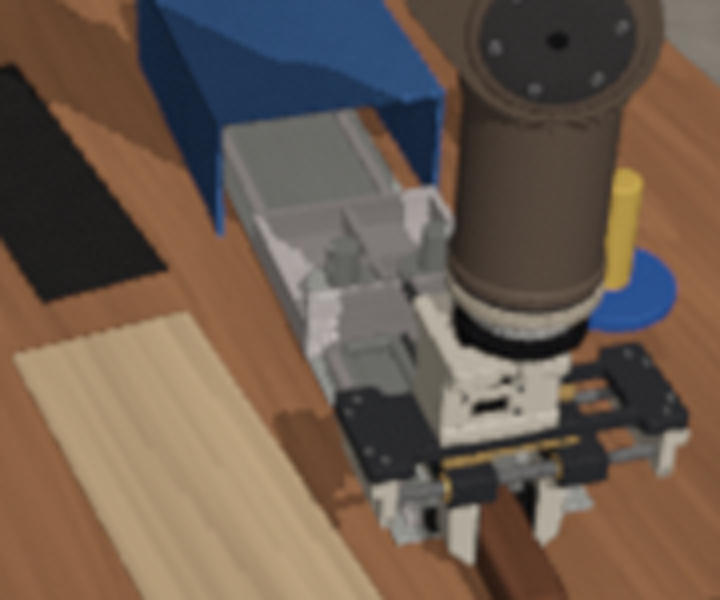

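The hook is lowered in front of the plate on the near side of the eye, and both weights stand upright. Push gently.

>>> arm_command --pt "10 0 15 0 0 0 0" --pt "10 0 12 0 0 0 0" --pt "10 0 15 0 0 0 0" --pt "10 0 20 0 0 0 0" --pt "10 0 22 0 0 0 0"

```text
clock: 35.6
position: [0.5687, -0.2286, 0.2091]
ee_rot: [0.084, 1.572, -0.082]
force: [0.6, -2.9, -1.4]
width: 0.367
```

```bash
python3 - <<'E'
from h import *
s=st(); b=R.from_rotvec(s['ee_rot']).apply(BT)+s['position']; print('bend',b.round(3),un(b))
get_image('side'); print([un(d['point']).tolist() for t in ('hook_bend','eye','cart_floor') for d in pinpoint('side',t)])
E
```

```text
t 35.6 pos [ 0.5687 -0.2286  0.2091] axes x,z [[-0.003, 0.002, -1.0], [0.994, -0.105, -0.003]] F [ 0.6 -2.9 -1.4] w 33.7
bend [ 0.572 -0.037  0.04 ] [-0.122   0.0341  0.0404]
[[-0.122, 0.0314, 0.0384], [-0.1299, 0.0048, 0.0388], [-0.048, -0.0009, 0.0155]]
```

>>> arm_command --pt "10 0 22 0 0 0 0" --pt "10 0 24 0 0 0 0" --pt "10 0 24 0 0 0 0" --pt "10 0 24 0 0 0 0" --pt "10 0 20 0 0 0 0"

```text
clock: 36.42
position: [0.5804, -0.116, 0.209]
ee_rot: [0.084, 1.573, -0.082]
force: [0.6, -3.0, -2.8]
width: 0.369
```

```bash
python3 - <<'E'
from h import *
s=st(); b=R.from_rotvec(s['ee_rot']).apply(BT)+s['position']; print('bend',b.round(3),un(b))
get_image('side'); get_image('scene');print([un(d['point']).tolist() for c in ('side','scene') for t in ('hook_bend','eye','cart_floor') for d in pinpoint(c,t)])
s=st(); b=R.from_rotvec(s['ee_rot']).apply(BT)+s['position']; print('bend',b.round(3),un(b))
E
```

```text
t 36.42 pos [ 0.5804 -0.116   0.209 ] axes x,z [[-0.004, 0.001, -1.0], [0.994, -0.106, -0.004]] F [ 0.6 -3.  -2.8] w 33.9
bend [0.584 0.076 0.04 ] [-0.0088  0.0342  0.0402]
[[-0.0093, 0.0299, 0.0375], [-0.018, 0.0017, 0.0374], [0.0655, 0.0002, 0.0147], [-0.0147, -0.0004, 0.0371]]
t 36.83 pos [ 0.5803 -0.1174  0.2091] axes x,z [[-0.004, 0.002, -1.0], [0.994, -0.106, -0.004]] F [-0.5  0.2 -1.3] w 33.7
bend [0.584 0.074 0.04 ] [-0.0101  0.0341  0.0403]
```

>>> arm_command --pt "10 0 18 0 0 0 0" --pt "10 0 20 0 0 0 0" --pt "10 0 20 0 0 0 0" --pt "10 0 18 0 0 0 0" --pt "10 0 12 0 0 0 0"

```text
clock: 37.45
position: [0.5898, -0.0269, 0.2092]
ee_rot: [0.083, 1.573, -0.08]
force: [0.1, -2.6, -2.8]
width: 0.367
```

>>> arm_command --pt "10 0 5 0 0 0 0" --pt "10 0 3 0 0 0 0" --pt "10 0 3 0 0 0 0" --pt "10 0 0 0 0 0 0"

```text
clock: 37.95
position: [0.5903, -0.0205, 0.2091]
ee_rot: [0.083, 1.574, -0.085]
force: [-2.1, -8.6, -0.4]
width: 0.367
```

```bash
python3 - <<'E'
from h import *
s=st(); b=R.from_rotvec(s['ee_rot']).apply(BT)+s['position']; print('bend',b.round(3),un(b))
get_image('side'); print([un(d['point']).tolist() for t in ('hook_bend','eye') for d in pinpoint('side',t)])
E
```

```text
t 37.95 pos [ 0.5903 -0.0205  0.2091] axes x,z [[-0.005, -0.001, -1.0], [0.994, -0.107, -0.005]] F [-2.1 -8.6 -0.4] w 33.7
bend [0.594 0.171 0.04 ] [0.0868 0.0342 0.0399]
[[0.0009, 0.0007, 0.0009]]
```

>>> arm_command --pt "10 0 2 0 0 0 0" --pt "10 0 2 0 0 0 0" --pt "10 0 0 0 0 0 0" --pt "10 0 0 0 0 0 0"

```text
clock: 38.6
position: [0.5904, -0.0198, 0.209]
ee_rot: [0.083, 1.575, -0.09]
force: [-3.6, -18.0, 0.7]
width: 0.369
```

```bash
python3 - <<'E'
from h import *
s=st(); b=R.from_rotvec(s['ee_rot']).apply(BT)+s['position']; print('bend',b.round(3),un(b))
E
```

```text
t 38.6 pos [ 0.5904 -0.0198  0.209 ] axes x,z [[-0.006, -0.004, -1.0], [0.994, -0.11, -0.005]] F [ -3.6 -18.    0.7] w 33.8
bend [0.594 0.171 0.039] [0.087  0.0338 0.0392]
```

The force rises to 18 N with no motion, so the cart is against its stop. Back out.

>>> arm_command --pt "10 0 -20 0 0 0 0" --pt "10 0 -40 0 0 0 0" --pt "10 0 -45 0 0 0 0" --pt "10 0 -45 0 0 0 0" --pt "10 0 -30 0 0 0 0"

```text
clock: 39.22
position: [0.5716, -0.1961, 0.209]
ee_rot: [0.086, 1.573, -0.084]
force: [0.0, 0.6, -2.7]
width: 0.368
```

>>> arm_command --pt "10 -30 0 0 0 0 0" --pt "10 -40 0 0 0 0 0" --pt "10 -30 0 0 0 0 0" --pt "10 0 0 0 0 0 0"

```text
clock: 39.72
position: [0.5734, -0.1938, 0.3114]
ee_rot: [0.084, 1.568, -0.082]
force: [0.5, 0.5, -2.5]
width: 0.365
```

```bash
python3 - <<'E'
from h import *
s=st(); b=R.from_rotvec(s['ee_rot']).apply(BT)+s['position']; print('bend',b.round(3),un(b))
w=get_image('side'); cv2.imwrite('pics/s12.png',cv2.resize(w['frame'][120:300,190:400,::-1],None,fx=3.3,fy=3.3,interpolation=cv2.INTER_CUBIC))
print([un(d['point']).tolist() for t in ('hook_bend','eye') for d in pinpoint('side',t)])
go([.4231,-.2283,.30],-1,0,np.zeros(3))
E
```

```text
t 39.73 pos [ 0.5734 -0.1938  0.3114] axes x,z [[0.001, 0.001, -1.0], [0.994, -0.105, 0.001]] F [ 0.5  0.5 -2.5] w 33.5
bend [ 0.578 -0.002  0.143] [-0.0868  0.0323  0.1426]
[[-0.0892, 0.0277, 0.1417], [0.0782, 0.0012, 0.0381]]
TCP [ 0.4231 -0.2283  0.3   ] shift mm [   8.5  -50.6 -144.5] turn deg [-5.  -0.3 -0.1]
```

View pics/s12.png

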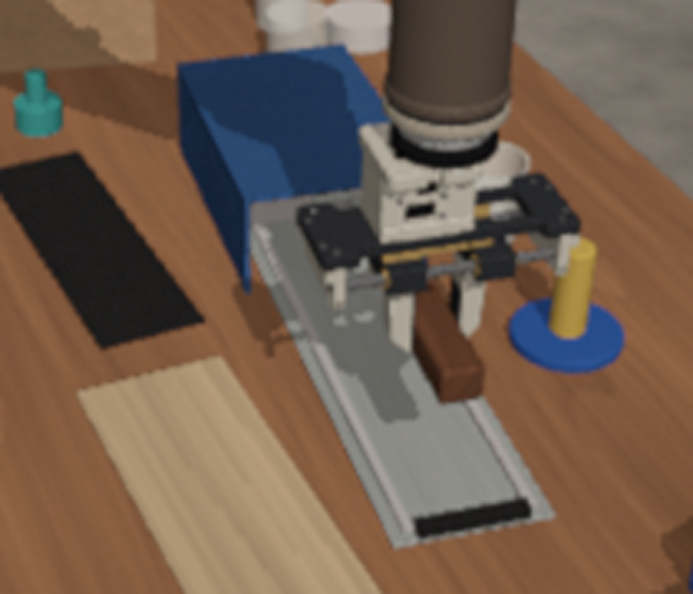

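The eye now reads s = 78 mm (home is 75), so the cart is home and the mat is empty. Return the rod.

>>> arm_command --pt "10 0 -12 -35 -1 0 0" --pt "10 2 -13 -37 -2 0 0" --pt "10 3 -13 -37 -2 0 0" --pt "10 3 -13 -36 0 0 0" --pt "10 0 0 0 0 0 0"

```text
clock: 40.5
position: [0.4215, -0.2355, 0.2999]
ee_rot: [0.019, 1.579, -0.015]
force: [1.3, 0.5, -2.3]
width: 0.369
```

>>> arm_command --pt "10 30 0 0 0 0 0" --pt "10 40 0 0 0 0 0" --pt "10 20 0 0 0 0 0" --pt "10 0 0 0 0 0 0" --pt "10 0 0 0 0 0 0"

```text
clock: 41.12
position: [0.425, -0.2343, 0.2117]
ee_rot: [0.015, 1.574, -0.012]
force: [1.1, -0.0, -2.0]
width: 0.366
```

```bash
python3 - <<'E'
from h import *
s=st(); go([.4231,-.2283,.1905],-1,0,np.zeros(3))
get_image('side'); print([np.round(d['point'],3).tolist() for t in ('hook_bend','hook') for d in pinpoint('side',t)])
E
```

```text
t 41.12 pos [ 0.425  -0.2343  0.2117] axes x,z [[-0.003, 0.002, -1.0], [1.0, -0.017, -0.003]] F [ 1.1 -0.  -2. ] w 33.6
TCP [ 0.4231 -0.2283  0.1905] shift mm [21.2  6.  -1.9] turn deg [-0.  -0.2 -0.1]
[[0.411, -0.042, 0.039], [0.426, -0.249, 0.03]]
```

>>> arm_command --pt "10 14 4 0 0 0 0" --pt "10 6 2 0 0 0 0" --pt "10 1 0 0 0 0 0" --pt "10 0 0 0 0 0 0" --pt "60 0 0 0 0 0 0"

```text
clock: 41.9
position: [0.4246, -0.2283, 0.1903]
ee_rot: [0.015, 1.574, -0.013]
force: [0.1, 0.2, 0.1]
width: 0.433
```

>>> arm_command --pt "60 0 0 0 0 0 0" --pt "60 0 0 0 0 0 0" --pt "60 0 0 0 0 0 0" --pt "60 0 0 0 0 0 0"

```text
clock: 42.4
position: [0.4245, -0.2284, 0.1904]
ee_rot: [0.015, 1.574, -0.013]
force: [0.5, -1.0, 0.1]
width: 0.648
```

>>> arm_command --pt "60 -30 0 0 0 0 0" --pt "60 -50 0 0 0 0 0" --pt "60 -50 0 0 0 0 0" --pt "60 0 0 0 0 0 0" --pt "60 0 0 0 0 0 0"

```text
clock: 43.02
position: [0.4247, -0.2285, 0.3203]
ee_rot: [0.015, 1.574, -0.013]
force: [-0.2, -0.3, -0.2]
width: 0.654
```

```bash
python3 - <<'E'
from h import *
s=st(); w=get_image('side'); p=cloud(w); save(w,'s13'); get_image('scene')
rects(p,dict(handle=(.36,.48,-.33,-.17,.025,.045),rod=(.37,.46,-.18,-.06,.014,.03)))
for c in('side','scene'):
  print(c,[np.round(d['point'],3).tolist() for t in ('hook','board','beaker','stand','jar') for d in pinpoint(c,t)[:1]], [un(d['point']).tolist() for t in ('eye','weight1') for d in pinpoint(c,t)])
st()
E
```

```text
t 43.02 pos [ 0.4247 -0.2285  0.3203] axes x,z [[-0.004, 0.002, -1.0], [1.0, -0.018, -0.004]] F [-0.2 -0.3 -0.2] w 60.1
handle 529 [ 0.4211 -0.2493  0.0343] [ 423.7 -236.8] [129.   36.1] 88.4
rod 113 [ 0.4243 -0.12    0.0243] [ 423.  -119.8] [ 16.1 117.5] 1.3
side [[0.425, -0.243, 0.008], [0.423, -0.168, 0.002], [0.779, 0.1, -0.001], [0.771, -0.075, 0.002], [0.52, -0.471, -0.0]] [[0.075, 0.0048, 0.0368], [0.3109, 0.3328, -0.0004], [0.3569, 0.2153, 0.002], [0.1887, 0.3356, 0.0003]]
scene [[0.424, -0.244, 0.007], [0.42, -0.168, -0.002], [0.779, 0.094, 0.001], [0.772, -0.073, -0.003], [0.515, -0.474, 0.0]] [[0.356, 0.2184, -0.0009], [0.3107, 0.3326, -0.003], [0.1888, 0.3391, 0.0021]]
t 43.83 pos [ 0.425  -0.2286  0.3204] axes x,z [[-0.004, 0.002, -1.0], [1.0, -0.018, -0.004]] F [ 1.5 -0.6  0.7] w 59.9
```

View pics/s13.png

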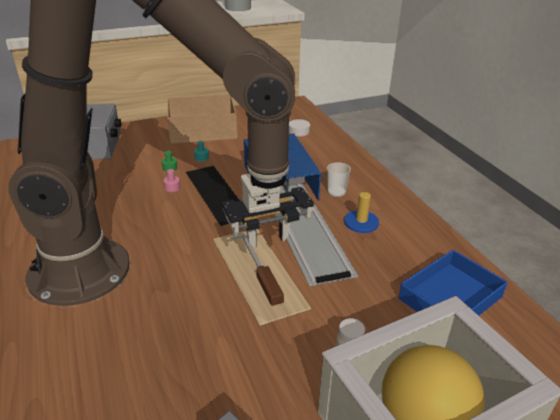

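The rod lies flat on its board, the eye reads s = 75 mm (home), and the beaker, stand and jar are unmoved. Handing in.

```bash
python3 -c "
from h import *
print(arm.sign_off())"
```

```text
the job is handed in; nothing more can be done
None
```

The job is done and handed in at about 44 s of the 210 s allowed. I hooked the cart's eye and drew the cart out. The two steel weights present went into separate front bays, and I pushed the cart home with the bent end of the rod. The rod is back flat on its board.

- **Cart out:** the eye read 191–193 mm outside the mouth, which is about 266–268 mm of travel, with the bend still in the eye.
- **Weights:** both stood upright on the floor of their own bays (measured underside 16–19 mm, floor at 17 mm). The cart then went under the cover, so I did not see them again after pushing it home.
- **Cart home:** the push force rose to 18 N with no further movement. The eye then read 75 mm inside the mouth, matching home. An earlier reading gave 78 mm, within the networks' error.
- **Rod:** its underside measures about 7 mm above the table and the board's top is at 5 mm. The middle of the handle is over the board.
- **Leave-alone items:** the beaker, stand, jar and coloured look-alikes all read within a few millimetres of where they started.

No check failed. Before the pull, the cart looked about 15 mm out from home, which did not affect the work. I saw no knocked object and no slackened grip.

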